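# Weigh out the canisters, scrape the board and lock the grinder

## Robot

A 6-joint arm with a two-finger parallel gripper is mounted at the origin on the work surface. World frame = base frame: x ahead of the robot, y to its left, z up, the work surface at z = 0. Lengths are in m, angles in rad, forces in N, time in s.
With the tool pointing down it reaches from about 0.225 to 0.875 m from the base axis. Payload 3.4 kg.
Tool frame: the origin (TCP) lies between the finger pads, 19 mm behind the fingertips; this is the grasp point; z points along the fingers, y is the line along which they close (so a half turn about z gives the same grasp; the last joint's range is limited). The gripper opens to 85 mm and grips with 20 to 120 N. Pads are 22 mm wide; open, the fingers measure 114 mm over their backs; the gripper's body (76 mm by 85 mm) begins 54 mm behind the grasp point. The pads swing forward as they close: fully open they stand 13 mm farther back than shut.
Start: joints at [0.984, 0.276, 1.505, -0, 1.361, -0.121], TCP at [0.258, 0.514, 0.25] pointing down, gripper open.
Joint ranges: [-2.89, 2.89], [-0.75, 2.08], [0.22, 2.7], [-1.18, 4.32], [0.11, 2.71], [-2.7, 2.7]. Speed limits (rad/s): [2.57, 2.57, 3.14, 3.14, 3.14, 3.14].

## Interface

Orientations are given as a unit quaternion [w, x, y, z].
In Python, from rig import manip gives the robot as it stands.
- The arm moves only by the tool carry_out, never from a script. Its arguments are lists of equal length, an entry for each row: "linear": the shift along the world's x, y, z each as a share of 500 mm, from -1 to 1, a list of three; "angular": the turn, a rotation vector about the world's x, y, z each as a share of 0.08 rad, from -1 to 1, a list of three; "hand": the opening, from 0 (shut) to 1 (fully open). In form: {"linear": [[x, y, z], ...], "angular": [[rx, ry, rz], ...], "hand": [hand, ...]}. A call has 1 to 8 rows; each row shifts and turns the commanded pose from where the row before left it; what a row does not reach is not made up. A row lasts 1/12 s, in which the tool goes at most 41.7 mm and 7.16 degrees, less where a joint would pass 70% of its speed; a pose out of reach is approached as far as the arm can. A call with a number of a shift or a turn outside -1 to 1 is refused whole. A call with a gripper value outside its range is refused whole. The fingers move at their own pace and stop on an object; "force" is the grip in N (left out, the last holds). Time passes only in rows, so rows that do not move let the fingers close. It gives the time, the measured TCP pose, the force, the opening and the grip force at its end, in the units of the state.
- manip.get_state(): the state, without advancing time (a new reading comes with each control period).
- manip.get_image(name): name is "scene" or "top" or "wrist"; returns the picture (480x640x3 uint8, red, green, blue); there is no depth.
- manip.camera_params(name): a dict with "fx", "fy", "cx", "cy" (pixels), "view" (4x4, takes a point from world to camera coordinates); the wrist camera has in their place "hand_eye" (4x4, takes a point from camera to tool coordinates, whose origin is the TCP and whose axes are the flange's). Camera axes: x right, y down, z forward; pixel columns grow to the right and rows downward; lengths in m; the calibration is good to about 2 mm. A picture is of the moment at which its call begins: read the wrist's pose just before it. camera_params takes no time and is no camera call.
- manip.sign_off(): hands the job in; it is judged then, once.
The state is a dict: "clock": time; "qpos": joint angles; "qd": joint speeds; "effort": joint torques, N m; "position": TCP position; "ee_rot": TCP orientation; "contact_force": force on the tool from outside, world axes, zero at the start; "moment": the same for the moment, N m; "width": finger opening in m; "gripper_force": force on a finger pad.
Only numpy, scipy, OpenCV 4.12 (cv2) and the standard library are available. Lean on these libraries where they do the work, as an engineer would, in place of code of your own. Each camera call takes 0.05 s, during which the arm holds its last target. There are 200 camera calls.

## Task

Reset the spice-grinding station: feel by lifting which one of the lidded stoneware canisters on the cutting board is full, and stand it upright on the kitchen scale, alone, and every empty one upright on the rubber draining mat. Scrape all the nutshell pieces off the board into the steel scrap tray with the dough scraper, without touching the pieces with the fingers, and put the scraper back upright in the slot of its block. Turn the grinder's dome clockwise until you feel it come up against its stop, and only then press the black button fully down and let go; leave the bowl and the glass jars where they are.

Things in the scene. Friction and masses are not known exactly. Their poses are not given: they have to be found in the camera images.
- can_a: Stoneware canister, upright on the board at the start: white cylinder 60 mm across with a thin terracotta band and a fixed cork lid of the same diameter, 78 mm tall in all, heavy-footed. Origin: centre of underside, z up. All look alike; only the weight tells: empty 0.12 to 0.16 kg, full 0.40 to 0.50 kg. Two or three of the four are present, exactly one of them full.
- can_b: Stoneware canister, upright on the board at the start: white cylinder 60 mm across with a thin terracotta band and a fixed cork lid of the same diameter, 78 mm tall in all, heavy-footed. Origin: centre of underside, z up. All look alike; only the weight tells: empty 0.12 to 0.16 kg, full 0.40 to 0.50 kg. Two or three of the four are present, exactly one of them full.
- can_c: Stoneware canister, upright on the board at the start: white cylinder 60 mm across with a thin terracotta band and a fixed cork lid of the same diameter, 78 mm tall in all, heavy-footed. Origin: centre of underside, z up. All look alike; only the weight tells: empty 0.12 to 0.16 kg, full 0.40 to 0.50 kg. Two or three of the four are present, exactly one of them full.
- can_d: Stoneware canister, upright on the board at the start: white cylinder 60 mm across with a thin terracotta band and a fixed cork lid of the same diameter, 78 mm tall in all, heavy-footed. Origin: centre of underside, z up. All look alike; only the weight tells: empty 0.12 to 0.16 kg, full 0.40 to 0.50 kg. Two or three of the four are present, exactly one of them full.
- shell0: A loose piece of nutshell, dark brown, about 20 x 16 x 9 mm, 10 g; origin at its centre. It lies on the cutting board at the start. Three to six of the six are present.
- shell1: A loose piece of nutshell, dark brown, about 20 x 16 x 9 mm, 10 g; origin at its centre. It lies on the cutting board at the start. Three to six of the six are present.
- shell2: A loose piece of nutshell, dark brown, about 20 x 16 x 9 mm, 10 g; origin at its centre. It lies on the cutting board at the start. Three to six of the six are present.
- shell3: A loose piece of nutshell, dark brown, about 20 x 16 x 9 mm, 10 g; origin at its centre. It lies on the cutting board at the start. Three to six of the six are present.
- shell4: A loose piece of nutshell, dark brown, about 20 x 16 x 9 mm, 10 g; origin at its centre. It lies on the cutting board at the start. Three to six of the six are present.
- shell5: A loose piece of nutshell, dark brown, about 20 x 16 x 9 mm, 10 g; origin at its centre. It lies on the cutting board at the start. Three to six of the six are present.
- board: Olive-wood cutting board, fixed, 220 mm (its x) x 320 mm (its y), top 35 mm above its origin (centre of underside). A rim 10 mm wide, 8 mm high runs along its -x, +x and +y edges, leaving a flat field x -100 to 100 mm, y up to 150 mm; the -y edge (y = -160 mm) is open and the scrap tray stands against it.
- scrap_tray: Open steel scrap tray, fixed, against the open -y edge of the board and turned with it: 240 mm (x) x 100 mm (y), 30 mm high, so its rim is 5 mm below the board's top; walls 4 mm. Origin: centre of underside.
- scraper: Stainless dough scraper, 0.16 kg: blade 120 mm wide (its x), 3 mm thick (its y), 78 mm high, with a flat-sided bar handle on top, 120 mm long (x), 24 mm thick (y), from 76 to 102 mm above the blade's edge. Origin: middle of the blade's lower edge, z up to the handle. Starts upright in the slot of its block.
- scraper_block: Wooden block for the scraper, fixed, 160 mm (x) x 70 mm (y) x 55 mm high, with a slot along x, 136 mm long, 10 mm wide, open at the top, its floor 10 mm above the counter. Origin: centre of underside, straight below the slot's middle.
- drain_mat: Ribbed dark rubber draining mat, fixed, 160 mm (x) x 100 mm (y), 5 mm thick; origin: centre of underside. The place for empty canisters. It lies to one side of the board, the kitchen scale to the other; which is where varies.
- kitchen_scale: Kitchen scale, fixed: white base 170 mm (x) x 120 mm (y) with a flat steel pan 160 x 116 mm on springs, its top 45 mm above the counter when unloaded. Origin: centre of underside. The place for the full canister. The draining mat lies on the other side of the board.
- scale_pan (a joint): How far the scale's pan is pressed down, m: 0 unloaded, growing 1.6 mm for each 100 g; bottoms at 0.0115.
- dome_grip (a point): Grinder: fixed white base 180 x 110 mm, 85 mm high, clear dome on one half, black button on the other (100 mm from the dome's axis, on its +y side). This point: on the dome's axis in the black grip bar, 170 mm above the counter: put the TCP here. Bar 60 mm long (point x, turns with the dome), 18 mm thick (point y), rising from the dome's top at 145 mm to 177 mm.
- dome (a joint): Turning of the dome about the vertical, rad: starts between 0 and 0.45 and grows as the dome is turned clockwise seen from above, against light friction (about 0.1 N m), until it meets a hard stop, where it is locked; the stop lies less than 1.3 rad from 0. It stays where it is left.
- press_top (a point): Centre of the top of the grinder's black round press button, 28 mm across, facing up.
- press (a joint): Travel of the press button, m: 0 up, 0.006 fully down, against a spring (5 N when fully down); springs back up.
- enamel_bowl: Bystander: turquoise enamel bowl, 130 mm across, 60 mm high; origin: centre of underside.
- glass_jar_a: Bystander: glass jar with a cork-topped lid, 74 mm across, 138 mm high; origin: centre of underside.
- glass_jar_b: Bystander: glass jar with a cork-topped lid, 74 mm across, 138 mm high; origin: centre of underside.
Things that resemble listed ones, but are neither listed nor needed, are in the scene too. Leave any green look-alike of the can_c alone.

How it is judged:
By the outcome, as a careful person would: the job done as asked, in the order asked, and still so for the second after the job is handed in, with the robot touching nothing.
Of can_a, can_c, can_d only 1 to 2 are there at a start; the rules pass over those that are not, and their reading is None.
Of shell0, shell1, shell2, shell3, shell4, shell5 only 3 to 6 are there at a start; the rules pass over those that are not, and their reading is None.
At some moment in a run one of can_a, can_b, can_c, can_d may be knocked a few centimetres aside while the robot is not near it.
It also fails if it takes over 208 s, if anything falls off the work surface, if the arm or the gripper's body presses on something with over 40 N, if the wrist force passes 120 N, or if a joint passes its speed limit or range.

## Working session

There is one attempt and no reset: what is moved stays moved. The work goes in short steps, Python scripts to look and compute and a tool call to move; the robot and the scene stay as the last step left them, time stands still between calls to the robot, and variables do not carry over. Pictures are saved under pics/ and viewed, at most 14 in all, crops included, and the job is handed in when it is done.

Besides the shell and the picture viewer there is one more tool, called after ">>>" as name(argument=value, ...), one argument or row to a line, values as JSON. carry_out: Moves the arm, as the interface text tells. Its arguments: {"type":"object","properties":{"linear":{"type":"array"},"angular":{"type":"array"},"hand":{"type":"array"},"force":{"type":"number"}},"required":["linear","angular","hand"]}

```bash
ls; mkdir -p pics; python3 - <<'E'
from rig import manip
import cv2,json,numpy as np
print(manip.get_state())
for n in ["scene","top","wrist"]:
    im=manip.get_image(n); cv2.imwrite(f"pics/{n}0.png",im[:,:,::-1])
    print(n,{k:np.round(v,4).tolist() for k,v in manip.camera_params(n).items()})
E
```

```text
pics
{'clock': 0.0, 'qpos': array([ 9.84011441e-01,  2.76597122e-01,  1.50612883e+00, -9.84294798e-06,
        1.36068764e+00, -1.21003746e-01]), 'qd': array([-0.00183724,  0.00023802,  0.00031021,  0.00084475, -0.00233303,
       -0.00204085]), 'effort': array([-8.04416486e-04, -4.16783702e+01, -2.45804143e+01, -4.78054153e-04,
        1.13012563e-02,  1.61496075e-05]), 'position': array([0.25798179, 0.51333119, 0.24914018]), 'ee_rot': array([-3.11011937e-04,  2.30789919e-01,  9.73003178e-01, -8.55714869e-04]), 'contact_force': array([0.80986059, 0.05607015, 0.66659953]), 'moment': array([ 0.03387101, -0.026684  , -0.03537458]), 'gripper_force': 0.0, 'width': 0.08544101955836378}
scene {'fx': 517.8776, 'fy': 517.8776, 'cx': 321.3366, 'cy': 234.3714, 'view': [[-0.4916, 0.8708, -0.0111, 0.3001], [0.6633, 0.3662, -0.6526, -0.3218], [-0.5642, -0.3282, -0.7576, 1.4976], [0.0, 0.0, 0.0, 1.0]]}
top {'fx': 561.7938, 'fy': 561.7938, 'cx': 314.4279, 'cy': 237.1445, 'view': [[0.0159, -0.9998, 0.0103, -0.0117], [-0.9973, -0.0166, -0.0722, 0.5956], [0.0723, -0.0091, -0.9973, 1.1699], [0.0, 0.0, 0.0, 1.0]]}
wrist {'fx': 331.0409, 'fy': 331.0409, 'cx': 320.8677, 'cy': 243.393, 'hand_eye': [[-0.0014, -0.9454, -0.3258, 0.0843], [1.0, -0.0016, 0.0001, 0.0008], [-0.0006, -0.3258, 0.9454, -0.1234], [0.0, 0.0, 0.0, 1.0]]}
```

View pics/top0.png

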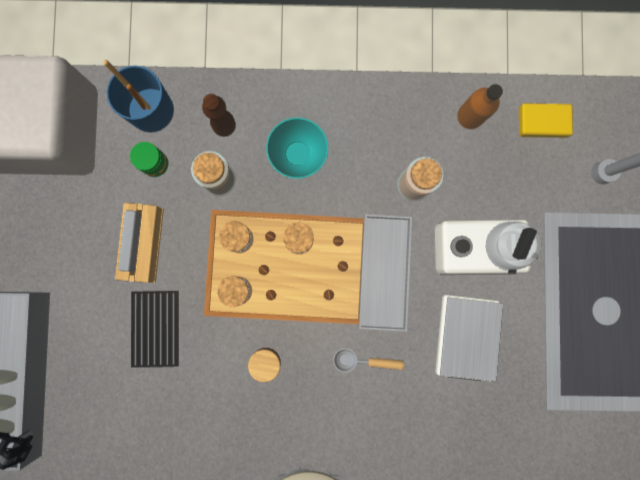

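View pics/scene0.png

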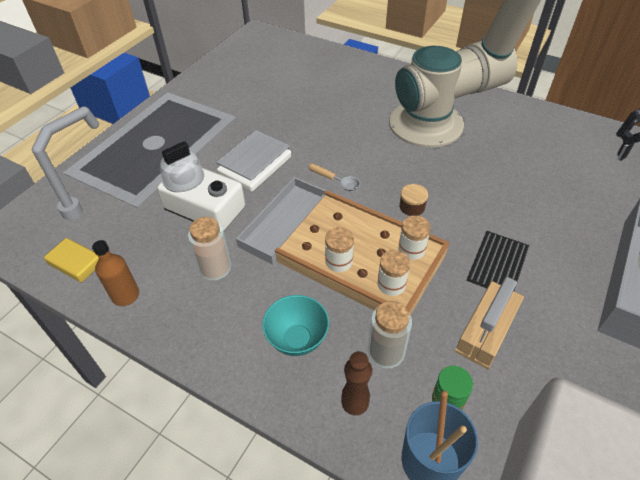

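The top view shows three cork-lidded canisters on the board at about (235,236), (298,237) and (234,290), and six shells at (270,236), (338,240), (264,270), (343,266), (271,295) and (329,295). The tray is at (385,272), the scraper block at (138,243), the mat at (155,329), the scale at (470,338) and the grinder at (488,247).

These could be mistaken for canisters: the green tin at (147,157), the cork-topped jars at (210,168) and (425,175), and the lone cork disc off the board at (264,365).

```bash
cat > h.py <<'E'
import numpy as np, cv2
from rig import manip
from scipy.spatial.transform import Rotation as R
def pix2w(name,uv,z,st=None):
    p=manip.camera_params(name); uv=np.atleast_2d(uv).astype(float)
    d=np.c_[(uv[:,0]-p["cx"])/p["fx"],(uv[:,1]-p["cy"])/p["fy"],np.ones(len(uv))]
    if name=="wrist":
        q=st["ee_rot"]; T=np.eye(4); T[:3,:3]=R.from_quat([q[1],q[2],q[3],q[0]]).as_matrix(); T[:3,3]=st["position"]
        C=T@np.array(p["hand_eye"])
    else: C=np.linalg.inv(np.array(p["view"]))
    D=d@C[:3,:3].T; o=C[:3,3]
    return o+D*((z-o[2])/D[:,2])[:,None]
def w2pix(name,P):
    p=manip.camera_params(name); V=np.array(p["view"]); P=np.atleast_2d(P)
    c=P@V[:3,:3].T+V[:3,3]; return np.c_[p["fx"]*c[:,0]/c[:,2]+p["cx"],p["fy"]*c[:,1]/c[:,2]+p["cy"]]
def yaw(st):
    q=st["ee_rot"]; M=R.from_quat([q[1],q[2],q[3],q[0]]).as_matrix(); return np.arctan2(M[1,1],M[0,1])  # direction of closing line
E
python3 - <<'E'
from h import *
im=cv2.imread("pics/top0.png")
a=cv2.resize(im[190:390,100:430],None,fx=2.4,fy=2.4,interpolation=cv2.INTER_CUBIC); cv2.imwrite("pics/tc1.png",a)
a=cv2.resize(im[205:390,425:560],None,fx=3.2,fy=3.2,interpolation=cv2.INTER_CUBIC); cv2.imwrite("pics/tc2.png",a)
for n,uv,z in [("lid",[[235,236],[298,237],[234,290]],.113),("shell",[[270,236],[338,240],[264,270],[343,266],[271,295],[329,295]],.04)]:
    print(n,pix2w("top",uv,z).round(3).tolist())
E
```

```text
lid [[0.589, 0.154, 0.113], [0.589, 0.031, 0.113], [0.484, 0.153, 0.113]]
shell [[0.595, 0.091, 0.04], [0.589, -0.051, 0.04], [0.524, 0.102, 0.04], [0.535, -0.062, 0.04], [0.473, 0.086, 0.04], [0.475, -0.034, 0.04]]
```

View pics/tc1.png

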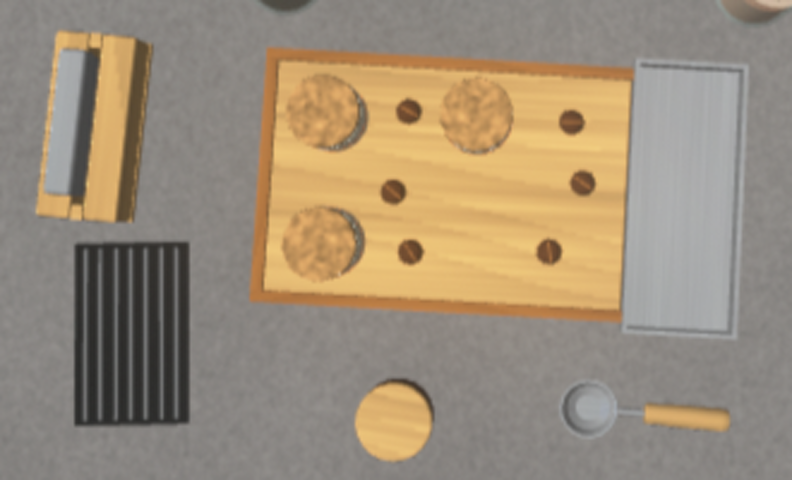

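View pics/tc2.png

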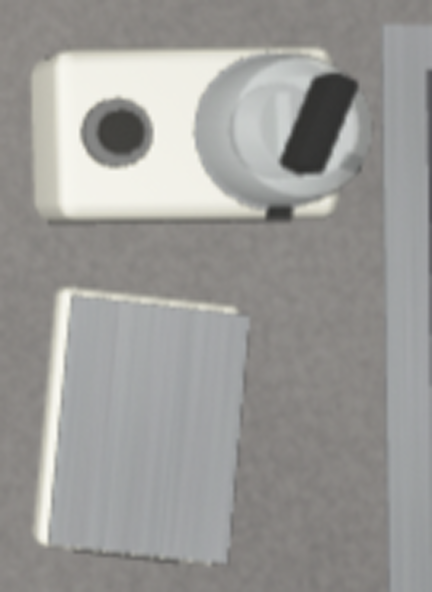

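The crops confirm three canisters with a white body and band under the cork, the wooden disc off the board at crop (394,421), the scraper in its slot, and the grip bar around crop 2 (320,122). Next I'll turn these pixels into positions.

```bash
python3 - <<'E'
from h import *
f1=lambda c: np.array(c)/2.4+[100,190]-0.3
f2=lambda c: np.array(c)/3.2+[425,205]-0.35
def q(n,pts,z):
    P=pix2w("top",pts,z)[:,:2]; m=P.mean(0)
    s=[np.linalg.norm(P[(i+1)%4]-P[i]) for i in range(4)]; e=[np.degrees(np.arctan2(*(P[(i+1)%4]-P[i])[::-1])) for i in range(4)]
    print(n,"c",m.round(4),"sides",np.round(s,3),"ang",np.round(e,1),P.round(3).tolist())
q("field",f1([(278,58),(632,70),(621,308),(264,290)]),.035)
q("tray",f1([(636,60),(748,65),(736,338),(623,332)]),.03)
q("mat",f1([(75,242),(188,242),(188,425),(75,425)]),.005)
q("blocktop",f1([(58,32),(138,38),(115,220),(38,214)]),.055)
q("handle",f1([(62,48),(85,49),(70,194),(47,193)]),.112)
q("pan",f2([(70,293),(248,318),(226,562),(48,545)]),.045)
q("bar",f2([(325,72),(358,82),(316,172),(282,165)]),.177)
q("base",f2([(65,50),(330,50),(330,218),(65,218)]),.085)
print("button",pix2w("top",f2([[121,130]]),.092))
# lids via segmentation of crop
print("disc",pix2w("top",f1([[394,421]]),.04), "jar",pix2w("top",[[426,172]],.138),pix2w("top",[[209,166]],.138))
st=manip.get_state(); print(yaw(st))
E
```

```text
field c [0.5355 0.055 ] sides [0.31  0.207 0.309 0.202] ang [-91.  177.9  88.   -1.8] [[0.64, 0.207], [0.635, -0.103], [0.428, -0.096], [0.439, 0.213]]
tray c [ 0.5241 -0.1522] sides [0.099 0.239 0.098 0.238] ang [-91.6 177.7  87.8  -2.2] [[0.644, -0.107], [0.642, -0.206], [0.403, -0.197], [0.407, -0.098]]
mat c [0.3973 0.3337] sides [0.1   0.16  0.099 0.16 ] ang [ -89.1 -178.1   90.8    2.3] [[0.477, 0.387], [0.478, 0.287], [0.318, 0.281], [0.317, 0.38]]
blocktop c [0.5772 0.3643] sides [0.069 0.157 0.066 0.157] ang [-93.3 174.9  86.5  -3.9] [[0.657, 0.393], [0.653, 0.324], [0.497, 0.338], [0.501, 0.403]]
handle c [0.5775 0.3642] sides [0.019 0.119 0.019 0.119] ang [-91.5 176.4  88.4  -3.6] [[0.637, 0.37], [0.636, 0.351], [0.518, 0.359], [0.519, 0.377]]
pan c [ 0.3899 -0.3271] sides [0.116 0.156 0.115 0.161] ang [-97.1 174.3  85.4  -5.1] [[0.476, -0.277], [0.462, -0.392], [0.306, -0.377], [0.315, -0.263]]
bar c [ 0.5801 -0.3896] sides [0.02  0.058 0.02  0.06 ] ang [-106.   154.6   79.3  -25.2] [[0.61, -0.393], [0.604, -0.412], [0.552, -0.387], [0.555, -0.367]]
base c [ 0.5782 -0.3476] sides [0.168 0.106 0.167 0.106] ang [-8.900e+01  1.793e+02  9.090e+01 -1.000e-01] [[0.63, -0.264], [0.632, -0.432], [0.527, -0.431], [0.524, -0.264]]
button [[ 0.57926585 -0.29742374  0.092     ]]
disc [[0.32939993 0.09776392 0.04      ]] jar [[ 0.71714278 -0.21459842  0.138     ]] [[0.72136832 0.20440703 0.138     ]]
1.1049904732749756
```

>>> carry_out(
  linear=[
    [0.038, -0.06, -0.008],
    [0.038, -0.06, -0.008],
    [0.038, -0.06, -0.008],
    [0.038, -0.06, -0.008],
    [0.038, -0.06, -0.008],
    [0.038, -0.06, -0.008],
    [0.038, -0.06, -0.008],
    [0.038, -0.06, -0.008],
  ],
  angular=[
    [0, 0, 0.48],
    [0, 0, 0.48],
    [0, 0, 0.48],
    [0, 0, 0.48],
    [0, 0, 0.48],
    [0, 0, 0.48],
    [0, 0, 0.48],
    [0, 0, 0.48],
  ],
  hand=[1, 1, 1, 1, 1, 1, 1, 1],
  force=50,
)

```text
clock: 0.82
position: [0.4107, 0.2722, 0.2177]
ee_rot: [-0.0, 0.078, 0.997, 0.0]
contact_force: [0.1, 0.0, -0.2]
width: 0.0851
gripper_force: 0.0
```

>>> carry_out(
  linear=[
    [0.038, -0.06, -0.008],
    [0.038, -0.06, -0.008],
    [0.038, -0.06, -0.008],
    [0.036, -0.058, -0.008],
    [0, 0, 0],
    [0, 0, 0],
  ],
  angular=[
    [0, 0, 0.48],
    [0, 0, 0.48],
    [0, 0, 0.48],
    [0, 0, 0.48],
    [0, 0, 0],
    [0, 0, 0],
  ],
  hand=[1, 1, 1, 1, 1, 1],
)

```text
clock: 1.32
position: [0.4858, 0.1533, 0.2014]
ee_rot: [-0.001, 0.005, 1.0, 0.0]
contact_force: [0.5, 0.9, 0.7]
width: 0.0854
gripper_force: 0.0
```

```bash
python3 - <<'E'
from h import *
st=manip.get_state(); w=manip.get_image("wrist"); t=manip.get_image("top")
cv2.imwrite("pics/w1.png",w[:,:,::-1]); print(st["clock"],st["position"],yaw(st),st["contact_force"],st["qpos"])
E
```

```text
1.3167 [0.48576503 0.1532666  0.20142916] 1.5617841641190409 [0.4560525  0.86269286 0.67529939] [ 1.68780707e-01  2.11843518e-01  1.71982021e+00  2.77049446e-04
  1.21121585e+00 -1.39310113e+00]
```

View pics/w1.png

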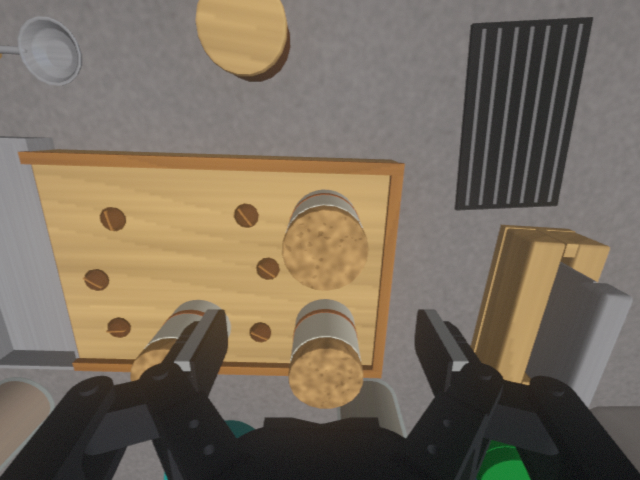

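The wrist view shows the near canister's lid at (325,247), the one behind it at (326,370), the third at (165,360), and the mat corners at (473,23), (591,17), (558,204) and (457,209). I'll check these against the top-camera positions.

```bash
python3 - <<'E'
from h import *
st=manip.get_state()
print("lids",pix2w("wrist",[[325,247],[326,371]],.113,st).round(4).tolist())
print("mat",pix2w("wrist",[[473,23],[591,17],[558,204],[457,209]],.005,st).round(3).tolist())
print("field",pix2w("wrist",[[34,165],[391,175],[375,365],[78,359]],.035,st).round(3).tolist())
E
```

```text
lids [[0.4765, 0.1588, 0.113], [0.5794, 0.1593, 0.113]]
mat [[0.318, 0.284, 0.005], [0.314, 0.381, 0.005], [0.472, 0.39, 0.005], [0.476, 0.291, 0.005]]
field [[0.428, -0.089, 0.035], [0.439, 0.217, 0.035], [0.638, 0.212, 0.035], [0.627, -0.1, 0.035]]
```

>>> carry_out(
  linear=[
    [-0.006, 0.004, -0.05],
    [-0.006, 0.004, -0.06],
    [0, 0, -0.06],
    [0, 0, -0.06],
    [0, 0, 0],
    [0, 0, 0],
  ],
  angular=[
    [0, 0, 0.1],
    [0, 0, 0],
    [0, 0, 0],
    [0, 0, 0],
    [0, 0, 0],
    [0, 0, 0],
  ],
  hand=[1, 1, 1, 1, 1, 1],
)

```text
clock: 1.92
position: [0.4776, 0.1597, 0.0864]
ee_rot: [-0.002, -0.002, 1.0, -0.0]
contact_force: [0.1, 0.4, 0.2]
width: 0.0854
gripper_force: 0.0
```

>>> carry_out(
  linear=[
    [0, 0, 0],
    [0, 0, 0],
    [0, 0, 0],
    [0, 0, 0],
    [0, 0, 0],
    [0, 0, 0],
    [0, 0, 0],
    [0, 0, 0],
  ],
  angular=[
    [0, 0, 0],
    [0, 0, 0],
    [0, 0, 0],
    [0, 0, 0],
    [0, 0, 0],
    [0, 0, 0],
    [0, 0, 0],
    [0, 0, 0],
  ],
  hand=[0.5, 0.5, 0.5, 0.5, 0.5, 0.5, 0.5, 0.5],
)

```text
clock: 2.58
position: [0.481, 0.159, 0.0895]
ee_rot: [0.002, -0.002, 1.0, 0.0]
contact_force: [0.0, -1.0, 5.3]
width: 0.0587
gripper_force: 54.6
```

>>> carry_out(
  linear=[
    [0, 0, 0],
    [0, 0, 0.01],
    [0, 0, 0.02],
    [0, 0, 0.04],
    [0, 0, 0.04],
    [0, 0, 0.02],
    [0, 0, 0],
    [0, 0, 0],
  ],
  angular=[
    [0, 0, 0],
    [0, 0, 0],
    [0, 0, 0],
    [0, 0, 0],
    [0, 0, 0],
    [0, 0, 0],
    [0, 0, 0],
    [0, 0, 0],
  ],
  hand=[0.5, 0.5, 0.5, 0.5, 0.5, 0.5, 0.5, 0.5],
)

```text
clock: 3.25
position: [0.4793, 0.1588, 0.1525]
ee_rot: [0.001, -0.001, 1.0, 0.0]
contact_force: [-0.7, -0.0, -4.4]
width: 0.059
gripper_force: 55.0
```

>>> carry_out(
  linear=[
    [0, 0, 0],
    [0, 0, 0],
    [0, 0, 0],
    [0, 0, 0],
  ],
  angular=[
    [0, 0, 0],
    [0, 0, 0],
    [0, 0, 0],
    [0, 0, 0],
  ],
  hand=[0.5, 0.5, 0.5, 0.5],
)

```text
clock: 3.58
position: [0.4788, 0.1587, 0.1511]
ee_rot: [-0.001, -0.001, 1.0, -0.0]
contact_force: [0.0, 0.2, -3.5]
width: 0.0591
gripper_force: 55.0
```

>>> carry_out(
  linear=[
    [0, -0.03, 0.03],
    [-0.01, -0.06, 0.03],
    [-0.014, -0.07, 0.03],
    [-0.014, -0.07, 0.01],
    [-0.014, -0.07, 0],
    [-0.014, -0.07, 0],
    [-0.014, -0.07, 0],
    [-0.014, -0.07, 0],
  ],
  angular=[
    [0, 0, 0],
    [0, 0, 0],
    [0, 0, 0],
    [0, 0, 0],
    [0, 0, 0],
    [0, 0, 0],
    [0, 0, 0],
    [0, 0, 0],
  ],
  hand=[0.5, 0.5, 0.5, 0.5, 0.5, 0.5, 0.5, 0.5],
)

```text
clock: 4.25
position: [0.4315, -0.0977, 0.2019]
ee_rot: [-0.0, -0.002, 1.0, 0.0]
contact_force: [1.1, -0.1, -4.9]
width: 0.0587
gripper_force: 55.8
```

>>> carry_out(
  linear=[
    [-0.014, -0.07, 0],
    [-0.014, -0.07, 0],
    [-0.014, -0.07, 0],
    [-0.014, -0.07, 0],
    [-0.014, -0.07, 0],
    [-0.014, -0.07, 0],
    [0, -0.03, 0],
    [0, 0, 0],
  ],
  angular=[
    [0, 0, 0],
    [0, 0, 0],
    [0, 0, 0],
    [0, 0, 0],
    [0, 0, 0],
    [0, 0, 0],
    [0, 0, 0],
    [0, 0, 0],
  ],
  hand=[0.5, 0.5, 0.5, 0.5, 0.5, 0.5, 0.5, 0.5],
)

```text
clock: 4.92
position: [0.3903, -0.3255, 0.2016]
ee_rot: [0.0, 0.0, 1.0, -0.001]
contact_force: [0.6, -0.4, -4.2]
width: 0.0591
gripper_force: 56.0
```

>>> carry_out(
  linear=[
    [0, 0, 0],
    [0, 0, 0],
    [0, 0, 0],
  ],
  angular=[
    [0, 0, 0],
    [0, 0, 0],
    [0, 0, 0],
  ],
  hand=[0.5, 0.5, 0.5],
)

```text
clock: 5.17
position: [0.3902, -0.3196, 0.2017]
ee_rot: [-0.0, -0.002, 1.0, 0.001]
contact_force: [-0.8, 1.1, -4.3]
width: 0.0591
gripper_force: 56.0
```

```bash
python3 - <<'E'
from h import *
f=[]
for i in range(3): manip.get_image("wrist"); f.append(manip.get_state()["contact_force"][2])
st=manip.get_state(); w=manip.get_image("wrist")
cv2.imwrite("pics/w2.png",w[:,:,::-1]); print(f,st["clock"],st["position"],yaw(st),st["qpos"].round(2))
E
```

```text
[np.float64(-4.392099281639961), np.float64(-3.671200941276752), np.float64(-4.509778470199215)] 5.3167 [ 0.39049376 -0.32005969  0.20212312] 1.5753804078460008 [-0.82  0.2   1.73  0.    1.21 -2.4 ]
```

View pics/w2.png

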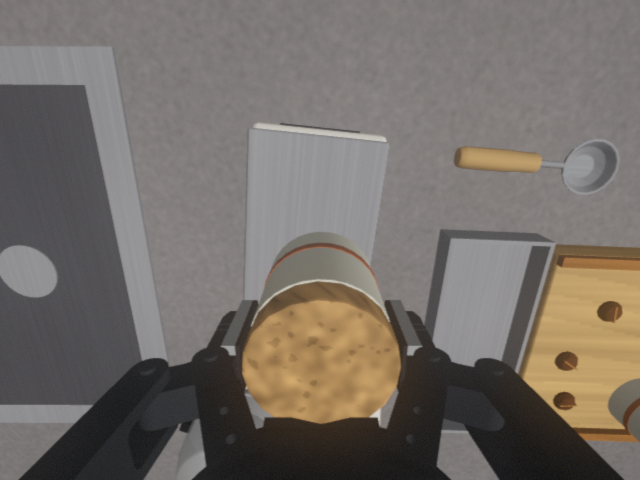

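The canister weighs about 0.43 kg, so it is the full one. It is over the pan, whose near corners are at (250,128) and (387,140). Placing it now.

>>> carry_out(
  linear=[
    [0, -0.01, -0.05],
    [0, 0, -0.06],
    [0, 0, -0.06],
    [0, 0, -0.03],
    [0, 0, -0.012],
    [0, 0, 0],
    [0, 0, 0],
  ],
  angular=[
    [0, 0, 0],
    [0, 0, 0],
    [0, 0, 0],
    [0, 0, 0],
    [0, 0, 0],
    [0, 0, 0],
    [0, 0, 0],
  ],
  hand=[0.5, 0.5, 0.5, 0.5, 0.5, 0.5, 0.5],
)

```text
clock: 5.95
position: [0.3907, -0.3263, 0.0968]
ee_rot: [0.0, -0.002, 1.0, -0.0]
contact_force: [-0.6, 0.2, -2.3]
width: 0.059
gripper_force: 56.3
```

>>> carry_out(
  linear=[
    [0, 0, -0.006],
    [0, 0, 0],
    [0, 0, 0],
    [0, 0, 0],
    [0, 0, 0],
    [0, 0, 0],
    [0, 0, 0],
    [0, 0, 0],
  ],
  angular=[
    [0, 0, 0],
    [0, 0, 0],
    [0, 0, 0],
    [0, 0, 0],
    [0, 0, 0],
    [0, 0, 0],
    [0, 0, 0],
    [0, 0, 0],
  ],
  hand=[0.5, 0.5, 0.6, 0.7, 0.85, 1, 1, 1],
)

```text
clock: 6.62
position: [0.3903, -0.3263, 0.0932]
ee_rot: [0.0, -0.002, 1.0, -0.0]
contact_force: [-0.9, -0.5, -0.3]
width: 0.0857
gripper_force: 0.0
```

>>> carry_out(
  linear=[
    [0, 0, 0.03],
    [0, 0, 0.06],
    [0, 0, 0.07],
    [0, 0, 0.07],
    [0.03, 0.05, 0.02],
    [0.03, 0.07, 0],
    [0.03, 0.07, 0],
    [0.03, 0.07, 0],
  ],
  angular=[
    [0, 0, 0],
    [0, 0, 0],
    [0, 0, 0],
    [0, 0, 0],
    [0, 0, 0],
    [0, 0, 0],
    [0, 0, 0],
    [0, 0, 0],
  ],
  hand=[1, 1, 1, 1, 1, 1, 1, 1],
)

```text
clock: 7.28
position: [0.4506, -0.1952, 0.2186]
ee_rot: [0.001, -0.001, 1.0, -0.0]
contact_force: [-0.1, 0.3, -0.7]
width: 0.0854
gripper_force: 0.0
```

>>> carry_out(
  linear=[
    [0.03, 0.07, 0],
    [0.03, 0.07, 0],
    [0.03, 0.07, 0],
    [0.03, 0.06, 0],
    [0.03, 0.05, 0],
    [0, 0, 0],
    [0, 0, 0],
  ],
  angular=[
    [0, 0, 0],
    [0, 0, 0],
    [0, 0, 0],
    [0, 0, 0],
    [0, 0, 0],
    [0, 0, 0],
    [0, 0, 0],
  ],
  hand=[1, 1, 1, 1, 1, 1, 1],
)

```text
clock: 7.87
position: [0.5256, -0.0351, 0.2178]
ee_rot: [-0.0, -0.003, 1.0, -0.0]
contact_force: [-0.3, -0.0, -0.9]
width: 0.0851
gripper_force: 0.0
```

```bash
python3 - <<'E'
from h import *
st=manip.get_state(); w=manip.get_image("wrist"); t=manip.get_image("top")
print(st["clock"],st["position"],yaw(st),st["qpos"].round(2))
a=np.hstack([cv2.resize(w,(400,300)),cv2.resize(t,(400,300))]); cv2.imwrite("pics/w3.png",a[:,:,::-1])
cv2.imwrite("pics/w3w.png",w[:,:,::-1]);cv2.imwrite("pics/w3t.png",t[:,:,::-1])
E
```

```text
7.8667 [ 0.52559634 -0.03505818  0.21780339] 1.5769972547686566 [-0.2   0.22  1.66 -0.    1.26 -1.78]
```

View pics/w3.png

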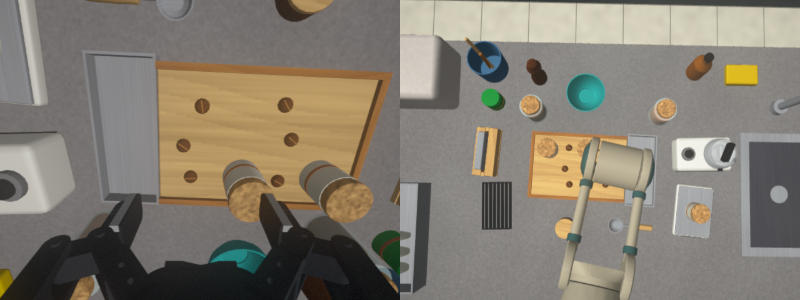

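The canister stands on the scale at top-view half-scale (700,214). In the wrist half the other two lids are at (248,199) and (338,198).

```bash
python3 - <<'E'
from h import *
w=cv2.imread("pics/w3w.png"); h=cv2.cvtColor(w,cv2.COLOR_BGR2HSV)
st=manip.get_state()
print(pix2w("wrist",[[397,318],[541,317]],.113,st).round(4).tolist())
E
```

```text
[[0.5818, 0.0244, 0.113], [0.5807, 0.1382, 0.113]]
```

```bash
python3 - <<'E'
from h import *
w=cv2.imread("pics/w3w.png"); cv2.imwrite("pics/w3c.png",np.hstack([cv2.resize(w[200:400,320:640],None,fx=1.5,fy=1.5),cv2.resize(cv2.imread("pics/w3t.png")[200:320,200:320],(300,300))]))
E
```

```text
(no output)
```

View pics/w3c.png

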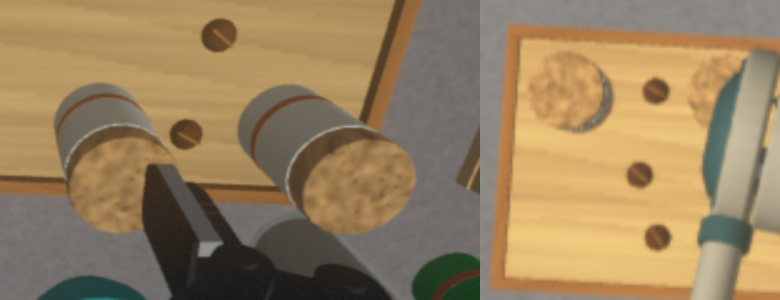

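The crop gives the lid centres at crop (358,184) and about (121,185). The second one's right side is hidden by a finger.

```bash
python3 - <<'E'
from h import *
st=manip.get_state()
print(pix2w("wrist",[[400.7,323],[558.7,322.7]],.113,st).round(4).tolist(), pix2w("top",[[234.9,236.4],[298.2,237.6],[232.8,291]],.113).round(4).tolist())
E
```

```text
[[0.5863, 0.0277, 0.113], [0.5859, 0.1534, 0.113]] [[0.588, 0.1543, 0.113], [0.5877, 0.0306, 0.113], [0.4817, 0.1556, 0.113]]
```

>>> carry_out(
  linear=[
    [0.062, 0.064, 0],
    [0.06, 0.064, 0],
    [0, 0, -0.05],
    [0, 0, -0.07],
    [0, 0, -0.07],
    [0, 0, -0.07],
    [0, 0, -0.002],
    [0, 0, 0],
  ],
  angular=[
    [0, 0, 0],
    [0, 0, 0],
    [0, 0, 0],
    [0, 0, 0],
    [0, 0, 0],
    [0, 0, 0],
    [0, 0, 0],
    [0, 0, 0],
  ],
  hand=[1, 1, 1, 1, 1, 1, 1, 1],
)

```text
clock: 8.63
position: [0.581, 0.0228, 0.0856]
ee_rot: [-0.002, -0.001, 1.0, 0.0]
contact_force: [-0.7, 0.8, -0.6]
width: 0.0856
gripper_force: 0.0
```

>>> carry_out(
  linear=[
    [0, 0, 0],
    [0, 0, 0],
    [0, 0, 0],
    [0, 0, 0],
    [0, 0, 0],
    [0, 0, 0],
    [0, 0, 0],
    [0, 0, 0],
  ],
  angular=[
    [0, 0, 0],
    [0, 0, 0],
    [0, 0, 0],
    [0, 0, 0],
    [0, 0, 0],
    [0, 0, 0],
    [0, 0, 0],
    [0, 0, 0],
  ],
  hand=[0.5, 0.5, 0.5, 0.5, 0.5, 0.5, 0.5, 0.5],
)

```text
clock: 9.3
position: [0.585, 0.0236, 0.0901]
ee_rot: [0.003, -0.001, 1.0, -0.0]
contact_force: [0.1, -1.1, 6.9]
width: 0.0589
gripper_force: 54.3
```

>>> carry_out(
  linear=[
    [0, 0, 0],
    [0, 0, 0.02],
    [0, 0, 0.04],
    [0, 0, 0.06],
    [0, 0, 0.06],
    [0, 0, 0.04],
    [0, 0, 0],
    [0, 0, 0],
  ],
  angular=[
    [0, 0, 0],
    [0, 0, 0],
    [0, 0, 0],
    [0, 0, 0],
    [0, 0, 0],
    [0, 0, 0],
    [0, 0, 0],
    [0, 0, 0],
  ],
  hand=[0.5, 0.5, 0.5, 0.5, 0.5, 0.5, 0.5, 0.5],
)

```text
clock: 9.97
position: [0.5832, 0.0241, 0.1989]
ee_rot: [0.002, -0.002, 1.0, -0.0]
contact_force: [0.3, 0.3, -2.7]
width: 0.0591
gripper_force: 54.1
```

>>> carry_out(
  linear=[
    [0, 0, 0],
    [0, 0, 0],
    [0, 0, 0],
  ],
  angular=[
    [0, 0, 0],
    [0, 0, 0],
    [0, 0, 0],
  ],
  hand=[0.5, 0.5, 0.5],
)

```text
clock: 10.22
position: [0.5817, 0.0242, 0.1954]
ee_rot: [-0.002, -0.002, 1.0, 0.0]
contact_force: [-0.1, 0.3, -1.3]
width: 0.0592
gripper_force: 54.1
```

>>> carry_out(
  linear=[
    [-0.014, 0.032, 0],
    [-0.03, 0.062, 0],
    [-0.03, 0.062, 0],
    [-0.03, 0.062, 0],
    [-0.03, 0.062, 0],
    [-0.03, 0.062, 0],
    [-0.03, 0.062, 0],
    [-0.03, 0.062, 0],
  ],
  angular=[
    [0, 0, 0],
    [0, 0, 0],
    [0, 0, 0],
    [0, 0, 0],
    [0, 0, 0],
    [0, 0, 0],
    [0, 0, 0],
    [0, 0, 0],
  ],
  hand=[0.5, 0.5, 0.5, 0.5, 0.5, 0.5, 0.5, 0.5],
)

```text
clock: 10.88
position: [0.4693, 0.2582, 0.1959]
ee_rot: [-0.001, -0.001, 1.0, -0.0]
contact_force: [0.1, 1.3, -1.6]
width: 0.0588
gripper_force: 54.3
```

>>> carry_out(
  linear=[
    [-0.03, 0.062, 0],
    [-0.03, 0.062, 0],
    [-0.014, 0.034, -0.02],
    [0, 0, -0.06],
    [0, 0, -0.06],
    [0, 0, -0.06],
    [0, 0, -0.04],
    [0, 0, 0],
  ],
  angular=[
    [0, 0, 0],
    [0, 0, 0],
    [0, 0, 0],
    [0, 0, 0],
    [0, 0, 0],
    [0, 0, 0],
    [0, 0, 0],
    [0, 0, 0],
  ],
  hand=[0.5, 0.5, 0.5, 0.5, 0.5, 0.5, 0.5, 0.5],
)

```text
clock: 11.55
position: [0.43, 0.334, 0.0718]
ee_rot: [-0.005, -0.002, 1.0, -0.003]
contact_force: [0.3, -0.6, -1.5]
width: 0.0588
gripper_force: 54.4
```

>>> carry_out(
  linear=[
    [0, 0, -0.012],
    [0, 0, -0.006],
    [0, 0, 0],
    [0, 0, 0],
  ],
  angular=[
    [0, 0, 0],
    [0, 0, 0],
    [0, 0, 0],
    [0, 0, 0],
  ],
  hand=[0.5, 0.5, 0.5, 0.5],
)

```text
clock: 11.88
position: [0.4345, 0.3365, 0.0691]
ee_rot: [0.001, -0.001, 1.0, 0.001]
contact_force: [-0.2, -0.1, -0.9]
width: 0.0585
gripper_force: 54.4
```

>>> carry_out(
  linear=[
    [0, 0, -0.012],
    [0, 0, 0],
    [0, 0, 0],
  ],
  angular=[
    [0, 0, 0],
    [0, 0, 0],
    [0, 0, 0],
  ],
  hand=[0.5, 0.5, 0.5],
)

```text
clock: 12.13
position: [0.4337, 0.336, 0.0622]
ee_rot: [0.0, -0.001, 1.0, 0.0]
contact_force: [-0.8, -0.1, -1.4]
width: 0.0592
gripper_force: 54.4
```

>>> carry_out(
  linear=[
    [0, 0, -0.006],
    [0, 0, 0],
    [0, 0, 0],
  ],
  angular=[
    [0, 0, 0],
    [0, 0, 0],
    [0, 0, 0],
  ],
  hand=[0.5, 0.5, 0.5],
)

```text
clock: 12.38
position: [0.4342, 0.3364, 0.0601]
ee_rot: [0.001, -0.002, 1.0, 0.0]
contact_force: [-1.7, -0.8, 6.2]
width: 0.0592
gripper_force: 54.8
```

>>> carry_out(
  linear=[
    [0, 0, 0.002],
    [0, 0, 0],
    [0, 0, 0],
    [0, 0, 0],
    [0, 0, 0],
    [0, 0, 0.03],
    [0, 0, 0.06],
    [0, 0, 0.07],
  ],
  angular=[
    [0, 0, 0],
    [0, 0, 0],
    [0, 0, 0],
    [0, 0, 0],
    [0, 0, 0],
    [0, 0, 0],
    [0, 0, 0],
    [0, 0, 0],
  ],
  hand=[0.6, 0.7, 0.85, 1, 1, 1, 1, 1],
)

```text
clock: 13.05
position: [0.4323, 0.3352, 0.1389]
ee_rot: [-0.002, -0.001, 1.0, -0.001]
contact_force: [0.5, -0.0, -0.6]
width: 0.0851
gripper_force: 0.0
```

>>> carry_out(
  linear=[
    [0, 0, 0.07],
    [0, 0, 0.05],
    [0.05, -0.06, 0],
    [0.05, -0.06, 0],
    [0.05, -0.06, 0],
    [0.05, -0.06, 0],
    [0.05, -0.06, 0],
    [0.05, -0.066, 0],
  ],
  angular=[
    [0, 0, 0],
    [0, 0, 0],
    [0, 0, 0],
    [0, 0, 0],
    [0, 0, 0],
    [0, 0, 0],
    [0, 0, 0],
    [0, 0, 0],
  ],
  hand=[1, 1, 1, 1, 1, 1, 1, 1],
)

```text
clock: 13.72
position: [0.5847, 0.1519, 0.2001]
ee_rot: [0.0, -0.002, 1.0, 0.0]
contact_force: [1.6, 0.5, -0.0]
width: 0.0852
gripper_force: 0.0
```

```bash
python3 - <<'E'
from h import *
st=manip.get_state(); w=manip.get_image("wrist"); t=manip.get_image("top")
print(st["clock"],st["position"],yaw(st))
a=np.hstack([cv2.resize(w,(400,300)),cv2.resize(t,(400,300))]); cv2.imwrite("pics/w4.png",a[:,:,::-1])
E
```

```text
13.7167 [0.58468137 0.15190648 0.20005103] 1.5742778945750562
```

View pics/w4.png

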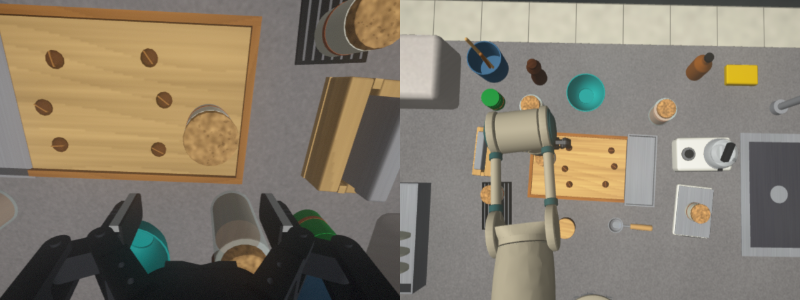

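The first empty stands on the mat. The remaining lid is at wrist (336,229), and I'll check whether it has been moved.

```bash
python3 - <<'E'
from h import *
st=manip.get_state()
print(pix2w("wrist",[[336,229]],.113,st).round(4).tolist())
print(pix2w("wrist",[[334,207*1.6*0+178]],.043,st).round(4).tolist())
w=manip.get_image("wrist"); cv2.imwrite("pics/w5.png",cv2.resize(w[150:310,220:480],None,fx=2.5,fy=2.5)[:,:,::-1])
E
```

```text
[[0.5667, 0.1586, 0.113]]
[[0.5432, 0.1596, 0.043]]
```

View pics/w5.png

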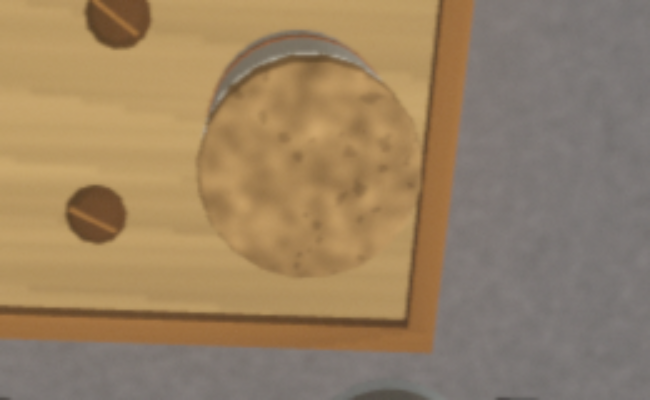

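The lid centre is at crop (308,166), which is full-frame (343,216). The board's far corner is at crop (406,325), full-frame (382,280).

```bash
python3 - <<'E'
from h import *
st=manip.get_state()
print(pix2w("wrist",[[343.3,216.4]],.113,st).round(4).tolist())
print("corner",pix2w("wrist",[[382.4,280]],.035,st).round(4).tolist(),"shells",pix2w("wrist",[[258.8,235.2],[267.2,156]],.042,st).round(4).tolist())
E
```

```text
[[0.5555, 0.166, 0.113]]
corner [[0.6382, 0.21, 0.035]] shells [[0.5907, 0.0961, 0.042], [0.5224, 0.1074, 0.042]]
```

The last canister was knocked to about (0.559, 0.164), so I'm adjusting the grasp.

>>> carry_out(
  linear=[
    [-0.052, 0.022, 0],
    [0, 0, -0.04],
    [0, 0, -0.06],
    [0, 0, -0.06],
    [0, 0, -0.06],
    [0, 0, -0.007],
    [0, 0, 0],
    [0, 0, 0],
  ],
  angular=[
    [0, 0, 0],
    [0, 0, 0],
    [0, 0, 0],
    [0, 0, 0],
    [0, 0, 0],
    [0, 0, 0],
    [0, 0, 0],
    [0, 0, 0],
  ],
  hand=[1, 1, 1, 1, 1, 1, 1, 1],
)

```text
clock: 14.53
position: [0.5582, 0.1649, 0.0875]
ee_rot: [0.001, -0.002, 1.0, 0.0]
contact_force: [0.6, -0.0, 0.2]
width: 0.0851
gripper_force: 0.0
```

>>> carry_out(
  linear=[
    [0, 0, 0],
    [0, 0, 0],
    [0, 0, 0],
    [0, 0, 0],
    [0, 0, 0],
    [0, 0, 0],
    [0, 0, 0],
    [0, 0, 0],
  ],
  angular=[
    [0, 0, 0],
    [0, 0, 0],
    [0, 0, 0],
    [0, 0, 0],
    [0, 0, 0],
    [0, 0, 0],
    [0, 0, 0],
    [0, 0, 0],
  ],
  hand=[0.5, 0.5, 0.5, 0.5, 0.5, 0.5, 0.5, 0.5],
)

```text
clock: 15.2
position: [0.5593, 0.1644, 0.0888]
ee_rot: [0.002, -0.001, 1.0, 0.0]
contact_force: [0.3, 0.8, 6.4]
width: 0.0592
gripper_force: 54.1
```

>>> carry_out(
  linear=[
    [0, 0, 0],
    [0, 0, 0.02],
    [0, 0, 0.04],
    [0, 0, 0.06],
    [0, 0, 0.06],
    [0, 0, 0.04],
    [0, 0, 0],
    [0, 0, 0],
  ],
  angular=[
    [0, 0, 0],
    [0, 0, 0],
    [0, 0, 0],
    [0, 0, 0],
    [0, 0, 0],
    [0, 0, 0],
    [0, 0, 0],
    [0, 0, 0],
  ],
  hand=[0.5, 0.5, 0.5, 0.5, 0.5, 0.5, 0.5, 0.5],
)

```text
clock: 15.87
position: [0.5582, 0.1642, 0.1981]
ee_rot: [0.002, -0.001, 1.0, 0.0]
contact_force: [0.6, -0.7, -1.1]
width: 0.0588
gripper_force: 54.0
```

>>> carry_out(
  linear=[
    [0, 0, 0],
    [0, 0, 0],
    [0, 0, 0],
  ],
  angular=[
    [0, 0, 0],
    [0, 0, 0],
    [0, 0, 0],
  ],
  hand=[0.5, 0.5, 0.5],
)

```text
clock: 16.12
position: [0.5567, 0.1639, 0.1948]
ee_rot: [-0.002, -0.001, 1.0, -0.0]
contact_force: [0.3, -0.2, -0.9]
width: 0.0594
gripper_force: 54.0
```

>>> carry_out(
  linear=[
    [-0.028, 0.024, 0],
    [-0.057, 0.048, 0],
    [-0.057, 0.048, 0],
    [-0.057, 0.048, 0],
    [-0.057, 0.048, 0],
    [-0.057, 0.048, 0],
    [-0.057, 0.048, 0],
    [-0.03, 0.026, 0],
  ],
  angular=[
    [0, 0, 0],
    [0, 0, 0],
    [0, 0, 0],
    [0, 0, 0],
    [0, 0, 0],
    [0, 0, 0],
    [0, 0, 0],
    [0, 0, 0],
  ],
  hand=[0.5, 0.5, 0.5, 0.5, 0.5, 0.5, 0.5, 0.5],
)

```text
clock: 16.78
position: [0.3531, 0.3346, 0.1957]
ee_rot: [-0.002, -0.002, 1.0, 0.0]
contact_force: [-1.1, 0.2, -1.6]
width: 0.0591
gripper_force: 54.2
```

>>> carry_out(
  linear=[
    [0, 0, -0.05],
    [0, 0, -0.06],
    [0, 0, -0.06],
    [0, 0, -0.05],
    [0, 0, -0.03],
    [0, 0, -0.01],
    [0, 0, 0],
    [0, 0, 0],
  ],
  angular=[
    [0, 0, 0],
    [0, 0, 0],
    [0, 0, 0],
    [0, 0, 0],
    [0, 0, 0],
    [0, 0, 0],
    [0, 0, 0],
    [0, 0, 0],
  ],
  hand=[0.5, 0.5, 0.5, 0.5, 0.5, 0.5, 0.5, 0.5],
)

```text
clock: 17.45
position: [0.3577, 0.3334, 0.0667]
ee_rot: [-0.0, -0.002, 1.0, 0.0]
contact_force: [0.0, 0.1, -0.4]
width: 0.059
gripper_force: 54.2
```

>>> carry_out(
  linear=[
    [0, 0, -0.004],
    [0, 0, 0],
    [0, 0, 0],
  ],
  angular=[
    [0, 0, 0],
    [0, 0, 0],
    [0, 0, 0],
  ],
  hand=[0.5, 0.5, 0.5],
)

```text
clock: 17.7
position: [0.3583, 0.3334, 0.0654]
ee_rot: [0.001, -0.001, 1.0, 0.001]
contact_force: [0.4, -0.3, -1.2]
width: 0.0593
gripper_force: 54.2
```

>>> carry_out(
  linear=[
    [0, 0, -0.008],
    [0, 0, -0.004],
    [0, 0, 0],
    [0, 0, 0],
  ],
  angular=[
    [0, 0, 0],
    [0, 0, 0],
    [0, 0, 0],
    [0, 0, 0],
  ],
  hand=[0.5, 0.5, 0.5, 0.5],
)

```text
clock: 18.03
position: [0.3579, 0.3332, 0.0588]
ee_rot: [0.0, -0.001, 1.0, 0.0]
contact_force: [-0.6, -0.3, 1.8]
width: 0.0589
gripper_force: 54.4
```

>>> carry_out(
  linear=[
    [0, 0, 0.001],
    [0, 0, 0],
    [0, 0, 0],
    [0, 0, 0],
    [0, 0, 0],
    [0, 0, 0.03],
    [0, 0, 0.06],
    [0, 0, 0.07],
  ],
  angular=[
    [0, 0, 0],
    [0, 0, 0],
    [0, 0, 0],
    [0, 0, 0],
    [0, 0, 0],
    [0, 0, 0],
    [0, 0, 0],
    [0, 0, 0],
  ],
  hand=[0.6, 0.7, 0.85, 1, 1, 1, 1, 1],
)

```text
clock: 18.7
position: [0.3564, 0.3321, 0.1382]
ee_rot: [-0.002, -0.001, 1.0, -0.001]
contact_force: [1.1, 0.3, -0.1]
width: 0.0855
gripper_force: 0.0
```

>>> carry_out(
  linear=[
    [0, 0, 0.07],
    [0, 0, 0.06],
    [0.07, 0.01, 0],
    [0.07, 0.01, 0],
    [0.07, 0.01, 0],
    [0.07, 0.01, 0],
    [0.07, 0.01, 0],
    [0.06, 0.01, 0],
  ],
  angular=[
    [0, 0, 0],
    [0, 0, 0],
    [0, 0, -0.14],
    [0, 0, -0.14],
    [0, 0, -0.14],
    [0, 0, -0.14],
    [0, 0, -0.14],
    [0, 0, -0.14],
  ],
  hand=[1, 1, 1, 1, 1, 1, 1, 1],
)

```text
clock: 19.37
position: [0.5651, 0.3631, 0.2038]
ee_rot: [0.0, 0.033, 0.999, 0.0]
contact_force: [-0.7, -0.0, -0.1]
width: 0.0854
gripper_force: 0.0
```

>>> carry_out(
  linear=[
    [0.024, 0, 0],
    [0, 0, 0],
    [0, 0, 0],
  ],
  angular=[
    [0, 0, 0],
    [0, 0, 0],
    [0, 0, 0],
  ],
  hand=[1, 1, 1],
)

```text
clock: 19.62
position: [0.5745, 0.3627, 0.2031]
ee_rot: [-0.001, 0.032, 0.999, -0.0]
contact_force: [-0.5, -0.4, 0.0]
width: 0.0855
gripper_force: 0.0
```

```bash
python3 - <<'E'
from h import *
st=manip.get_state(); w=manip.get_image("wrist")
print(st["clock"],st["position"],yaw(st))
cv2.imwrite("pics/w6.png",w[:,:,::-1])
E
```

```text
19.6167 [0.5744931  0.36274079 0.20307526] 1.5058920733455896
```

View pics/w6.png

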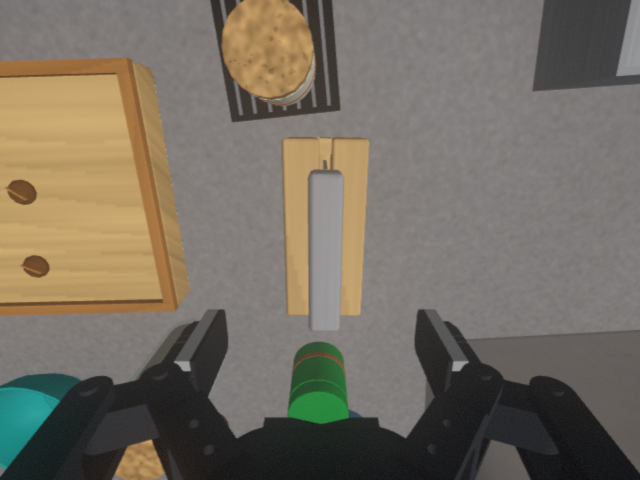

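The handle runs straight up the picture, centred at (326,250), in the middle of the block and aligned with the gripper. The look-alike green tin lies beyond it at (320,385).

>>> carry_out(
  linear=[
    [0.003, 0.002, -0.05],
    [0, 0, -0.06],
    [0, 0, -0.05],
    [0, 0, -0.03],
    [0, 0, -0.018],
    [0, 0, 0],
    [0, 0, 0],
    [0, 0, 0],
  ],
  angular=[
    [0, 0, 0],
    [0, 0, 0],
    [0, 0, 0],
    [0, 0, 0],
    [0, 0, 0],
    [0, 0, 0],
    [0, 0, 0],
    [0, 0, 0],
  ],
  hand=[1, 1, 1, 1, 1, 1, 0.7, 0.5],
  force=80,
)

```text
clock: 20.33
position: [0.5767, 0.3647, 0.1018]
ee_rot: [0.001, 0.032, 0.999, 0.001]
contact_force: [0.4, 0.4, 1.0]
width: 0.0641
gripper_force: 0.0
```

>>> carry_out(
  linear=[
    [0, 0, 0],
    [0, 0, 0],
    [0, 0, 0],
    [0, 0, 0],
    [0, 0, 0],
    [0, 0, 0],
    [0, 0, 0],
    [0, 0, 0],
  ],
  angular=[
    [0, 0, 0],
    [0, 0, 0],
    [0, 0, 0],
    [0, 0, 0],
    [0, 0, 0],
    [0, 0, 0],
    [0, 0, 0],
    [0, 0, 0],
  ],
  hand=[0.4, 0.3, 0.2, 0.15, 0.1, 0.1, 0.1, 0.1],
)

```text
clock: 21.0
position: [0.5771, 0.3645, 0.1013]
ee_rot: [0.001, 0.032, 0.999, 0.001]
contact_force: [0.2, -0.5, 5.4]
width: 0.0225
gripper_force: 79.1
```

>>> carry_out(
  linear=[
    [0, 0, 0],
    [0, 0, 0],
    [0, 0, 0],
  ],
  angular=[
    [0, 0, 0],
    [0, 0, 0],
    [0, 0, 0],
  ],
  hand=[0.1, 0.1, 0.1],
)

```text
clock: 21.25
position: [0.5771, 0.3646, 0.1013]
ee_rot: [0.001, 0.032, 0.999, 0.001]
contact_force: [-0.1, 0.3, 6.5]
width: 0.0231
gripper_force: 79.1
```

>>> carry_out(
  linear=[
    [0, 0, 0.02],
    [0, 0, 0.04],
    [0, 0, 0.06],
    [0, 0, 0.06],
    [0, 0, 0.02],
    [-0.02, -0.05, 0],
    [-0.024, -0.07, 0],
    [-0.024, -0.07, 0],
  ],
  angular=[
    [0, 0, 0],
    [0, 0, 0],
    [0, 0, 0],
    [0, 0, 0],
    [0, 0, 0],
    [0, 0, 0.1],
    [0, 0, 0.14],
    [0, 0, 0.14],
  ],
  hand=[0.1, 0.1, 0.1, 0.1, 0.1, 0.1, 0.1, 0.1],
)

```text
clock: 21.92
position: [0.5411, 0.2684, 0.1989]
ee_rot: [-0.001, 0.016, 1.0, -0.0]
contact_force: [0.9, -0.9, -2.2]
width: 0.0231
gripper_force: 78.7
```

>>> carry_out(
  linear=[
    [-0.024, -0.07, 0],
    [-0.024, -0.07, 0],
    [-0.024, -0.07, 0],
    [-0.006, -0.026, 0],
    [0, 0, -0.05],
    [0, 0, -0.05],
    [0, 0, -0.03],
    [0, 0, 0],
  ],
  angular=[
    [0, 0, 0],
    [0, 0, 0],
    [0, 0, 0],
    [0, 0, 0],
    [0, 0, 0],
    [0, 0, 0],
    [0, 0, 0],
    [0, 0, 0],
  ],
  hand=[0.1, 0.1, 0.1, 0.1, 0.1, 0.1, 0.1, 0.1],
)

```text
clock: 22.58
position: [0.5001, 0.1504, 0.1312]
ee_rot: [-0.004, 0.017, 1.0, -0.001]
contact_force: [-0.9, -0.1, -0.9]
width: 0.0228
gripper_force: 78.7
```

>>> carry_out(
  linear=[
    [0, 0, -0.008],
    [0, 0, 0],
    [0, 0, 0],
  ],
  angular=[
    [0, 0, 0],
    [0, 0, 0],
    [0, 0, 0],
  ],
  hand=[0.1, 0.1, 0.1],
)

```text
clock: 22.83
position: [0.504, 0.1514, 0.1317]
ee_rot: [0.001, 0.017, 1.0, 0.0]
contact_force: [0.2, 0.4, -1.7]
width: 0.0228
gripper_force: 78.7
```

```bash
python3 - <<'E'
from h import *
st=manip.get_state(); w=manip.get_image("wrist")
print(st["clock"],st["position"],yaw(st),st["contact_force"],st["moment"])
cv2.imwrite("pics/w7.png",w[:,:,::-1])
E
```

```text
22.8333 [0.50398067 0.15140001 0.13174395] 1.5373208788518815 [ 0.20361853  0.37128331 -1.67345049] [ 0.01054659 -0.01337771  0.03312075]
```

View pics/w7.png

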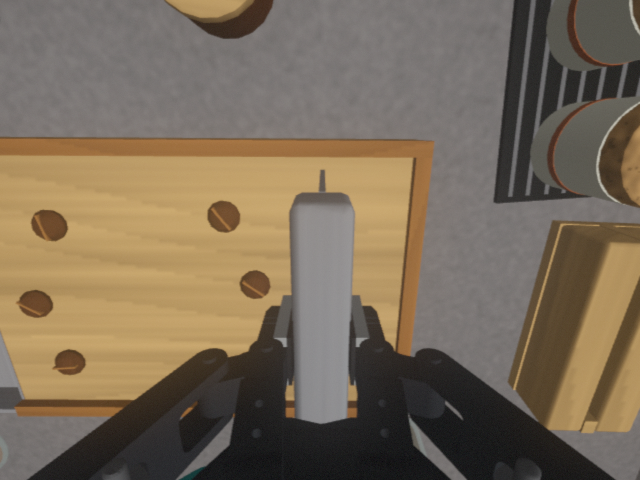

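The scraper hangs square over the board, with the blade's near end at (322,170) just inside the rim at row 157. The shells at (224,216) and (255,284) are ahead of it. Lowering until it touches.

>>> carry_out(
  linear=[
    [0, 0, -0.007],
    [0, 0, 0],
    [0, 0, 0],
  ],
  angular=[
    [0, 0, 0],
    [0, 0, 0],
    [0, 0, 0],
  ],
  hand=[0.1, 0.1, 0.1],
)

```text
clock: 23.13
position: [0.5033, 0.1512, 0.1277]
ee_rot: [0.0, 0.017, 1.0, 0.0]
contact_force: [-0.7, -0.1, -1.0]
width: 0.0231
gripper_force: 78.7
```

>>> carry_out(
  linear=[
    [0, 0, -0.002],
    [0, 0, 0],
    [0, 0, 0],
  ],
  angular=[
    [0, 0, 0],
    [0, 0, 0],
    [0, 0, 0],
  ],
  hand=[0.1, 0.1, 0.1],
)

```text
clock: 23.38
position: [0.5032, 0.1511, 0.1266]
ee_rot: [0.0, 0.017, 1.0, 0.0]
contact_force: [-0.2, -0.5, -1.7]
width: 0.0228
gripper_force: 78.7
```

>>> carry_out(
  linear=[
    [-0.0003, -0.01, 0],
    [-0.0007, -0.02, 0],
    [-0.0007, -0.02, 0],
    [-0.0007, -0.02, 0],
    [-0.0007, -0.02, 0],
    [-0.0007, -0.02, 0],
    [-0.0007, -0.02, 0],
    [-0.0007, -0.02, 0],
  ],
  angular=[
    [0, 0, 0],
    [0, 0, 0],
    [0, 0, 0],
    [0, 0, 0],
    [0, 0, 0],
    [0, 0, 0],
    [0, 0, 0],
    [0, 0, 0],
  ],
  hand=[0.1, 0.1, 0.1, 0.1, 0.1, 0.1, 0.1, 0.1],
)

```text
clock: 24.05
position: [0.5006, 0.0748, 0.1266]
ee_rot: [0.0, 0.017, 1.0, 0.0]
contact_force: [-1.1, 0.1, -1.4]
width: 0.0228
gripper_force: 78.7
```

>>> carry_out(
  linear=[
    [-0.0007, -0.02, 0],
    [-0.0007, -0.02, 0],
    [-0.0007, -0.02, 0],
    [-0.0007, -0.02, 0],
    [-0.0007, -0.02, 0],
    [-0.0007, -0.02, 0],
    [-0.0007, -0.02, 0],
    [-0.0007, -0.02, 0],
  ],
  angular=[
    [0, 0, 0],
    [0, 0, 0],
    [0, 0, 0],
    [0, 0, 0],
    [0, 0, 0],
    [0, 0, 0],
    [0, 0, 0],
    [0, 0, 0],
  ],
  hand=[0.1, 0.1, 0.1, 0.1, 0.1, 0.1, 0.1, 0.1],
)

```text
clock: 24.72
position: [0.4978, -0.0049, 0.1265]
ee_rot: [-0.0, 0.017, 1.0, 0.0]
contact_force: [0.6, 0.4, -1.2]
width: 0.023
gripper_force: 78.8
```

```bash
python3 - <<'E'
from h import *
st=manip.get_state(); w=manip.get_image("wrist"); t=manip.get_image("top")
print(st["clock"],st["position"],yaw(st),st["contact_force"],st["moment"])
a=np.hstack([cv2.resize(w,(400,300)),cv2.resize(t[190:340,200:420],(400,273),interpolation=2)[:300]]) if 0 else np.hstack([cv2.resize(w,(400,300)),cv2.resize(t[180:345,200:420],(400,300),interpolation=2)])
cv2.imwrite("pics/w8.png",a[:,:,::-1])
E
```

```text
24.7167 [ 0.49781386 -0.00489066  0.12651819] 1.5370607407403263 [ 0.553633    0.40266365 -1.18462748] [-0.0125378   0.02514955  0.00177032]
```

View pics/w8.png

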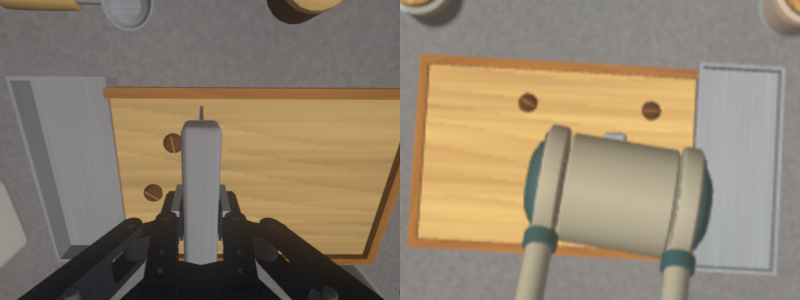

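The wrist half shows two shells being pushed ahead of the blade, at (173,143) and (153,193), with nothing left behind in its lane. The two far shells are waiting at top crop (527,102) and (651,110).

>>> carry_out(
  linear=[
    [-0.0007, -0.02, 0],
    [-0.0007, -0.02, 0],
    [-0.0007, -0.02, 0],
    [-0.0007, -0.02, 0],
    [-0.0007, -0.02, 0],
    [-0.0007, -0.02, 0],
    [-0.0007, -0.02, 0],
    [-0.0007, -0.02, 0],
  ],
  angular=[
    [0, 0, 0],
    [0, 0, 0],
    [0, 0, 0],
    [0, 0, 0],
    [0, 0, 0],
    [0, 0, 0],
    [0, 0, 0],
    [0, 0, 0],
  ],
  hand=[0.1, 0.1, 0.1, 0.1, 0.1, 0.1, 0.1, 0.1],
)

```text
clock: 25.48
position: [0.495, -0.085, 0.1265]
ee_rot: [0.0, 0.017, 1.0, 0.0]
contact_force: [0.4, 0.2, -2.3]
width: 0.0229
gripper_force: 78.8
```

>>> carry_out(
  linear=[
    [-0.0007, -0.02, 0],
    [-0.0007, -0.02, 0],
    [-0.0007, -0.02, 0],
    [-0.0007, -0.02, 0],
    [0, 0, 0],
    [0, 0, 0],
    [0, 0, 0.04],
    [0, 0, 0.04],
  ],
  angular=[
    [0, 0, 0],
    [0, 0, 0],
    [0, 0, 0],
    [0, 0, 0],
    [0, 0, 0],
    [0, 0, 0],
    [0, 0, 0],
    [0, 0, 0],
  ],
  hand=[0.1, 0.1, 0.1, 0.1, 0.1, 0.1, 0.1, 0.1],
)

```text
clock: 26.15
position: [0.4924, -0.123, 0.1657]
ee_rot: [-0.002, 0.017, 1.0, 0.001]
contact_force: [0.8, 0.1, -1.9]
width: 0.0228
gripper_force: 78.7
```

>>> carry_out(
  linear=[
    [0.01, 0.034, 0.01],
    [0.02, 0.068, 0],
    [0.02, 0.068, 0],
    [0.02, 0.068, 0],
    [0.02, 0.068, 0],
    [0.02, 0.068, 0],
    [0.02, 0.068, 0],
    [0.02, 0.068, 0],
  ],
  angular=[
    [0, 0, 0],
    [0, 0, 0],
    [0, 0, 0],
    [0, 0, 0],
    [0, 0, 0],
    [0, 0, 0],
    [0, 0, 0],
    [0, 0, 0],
  ],
  hand=[0.1, 0.1, 0.1, 0.1, 0.1, 0.1, 0.1, 0.1],
)

```text
clock: 26.82
position: [0.5684, 0.1335, 0.1715]
ee_rot: [-0.0, 0.016, 1.0, 0.0]
contact_force: [0.5, -0.3, -1.1]
width: 0.0227
gripper_force: 78.9
```

>>> carry_out(
  linear=[
    [0.014, 0.036, 0],
    [0, 0, 0],
    [0, 0, 0],
  ],
  angular=[
    [0, 0, 0],
    [0, 0, 0],
    [0, 0, 0],
  ],
  hand=[0.1, 0.1, 0.1],
)

```text
clock: 27.07
position: [0.5752, 0.1506, 0.1711]
ee_rot: [-0.001, 0.015, 1.0, -0.0]
contact_force: [0.4, -0.1, -2.0]
width: 0.0226
gripper_force: 79.0
```

```bash
cat >> h.py <<'E'
def shells(name,st):
    im=manip.get_image(name); h=cv2.cvtColor(im,cv2.COLOR_RGB2HSV)
    m=cv2.inRange(h,(0,70,25),(14,255,130)); m=cv2.morphologyEx(m,cv2.MORPH_OPEN,np.ones((3,3),np.uint8))
    n,_,s,c=cv2.connectedComponentsWithStats(m)
    for i in range(1,n):
        P=pix2w(name,c[i],.04,st)[0]
        if s[i,4]>=25 and .38<P[0]<.67 and -.24<P[1]<.24: print(name,s[i].tolist(),P.round(3))
    return im
E
python3 - <<'E'
from h import *
st=manip.get_state(); print(st["clock"],st["position"])
w=shells("wrist",st); t=shells("top",st); cv2.imwrite("pics/s1w.png",w[:,:,::-1]); cv2.imwrite("pics/s1t.png",t[:,:,::-1])
E
```

```text
27.0667 [0.57523133 0.150626   0.17107913]
wrist [68, 249, 25, 23, 353] [ 0.587 -0.048  0.04 ]
wrist [243, 253, 20, 16, 213] [0.592 0.095 0.04 ]
wrist [242, 266, 13, 9, 72] [0.601 0.09  0.04 ]
wrist [371, 304, 16, 5, 69] [0.638 0.2   0.04 ]
```

>>> carry_out(
  linear=[
    [0, 0, -0.03],
    [0, 0, -0.03],
    [0, 0, -0.02],
    [0, 0, -0.009],
    [0, 0, 0],
    [0, 0, 0],
    [0, 0, 0],
  ],
  angular=[
    [0, 0, 0],
    [0, 0, 0],
    [0, 0, 0],
    [0, 0, 0],
    [0, 0, 0],
    [0, 0, 0],
    [0, 0, 0],
  ],
  hand=[0.1, 0.1, 0.1, 0.1, 0.1, 0.1, 0.1],
)

```text
clock: 27.75
position: [0.576, 0.1487, 0.1274]
ee_rot: [0.0, 0.017, 1.0, 0.0]
contact_force: [0.3, -0.1, -1.5]
width: 0.0228
gripper_force: 78.8
```

>>> carry_out(
  linear=[
    [-0.0003, -0.01, -0.0014],
    [-0.0007, -0.02, 0],
    [-0.0007, -0.02, 0],
    [-0.0007, -0.02, 0],
    [-0.0007, -0.02, 0],
    [-0.0007, -0.02, 0],
    [-0.0007, -0.02, 0],
    [-0.0007, -0.02, 0],
  ],
  angular=[
    [0, 0, 0],
    [0, 0, 0],
    [0, 0, 0],
    [0, 0, 0],
    [0, 0, 0],
    [0, 0, 0],
    [0, 0, 0],
    [0, 0, 0],
  ],
  hand=[0.1, 0.1, 0.1, 0.1, 0.1, 0.1, 0.1, 0.1],
)

```text
clock: 28.42
position: [0.573, 0.0728, 0.1264]
ee_rot: [0.0, 0.017, 1.0, 0.0]
contact_force: [0.1, 1.1, -1.2]
width: 0.0223
gripper_force: 78.9
```

>>> carry_out(
  linear=[
    [-0.0007, -0.02, 0],
    [-0.0007, -0.02, 0],
    [-0.0007, -0.02, 0],
    [-0.0007, -0.02, 0],
    [-0.0007, -0.02, 0],
    [-0.0007, -0.02, 0],
    [-0.0007, -0.02, 0],
    [-0.0007, -0.02, 0],
  ],
  angular=[
    [0, 0, 0],
    [0, 0, 0],
    [0, 0, 0],
    [0, 0, 0],
    [0, 0, 0],
    [0, 0, 0],
    [0, 0, 0],
    [0, 0, 0],
  ],
  hand=[0.1, 0.1, 0.1, 0.1, 0.1, 0.1, 0.1, 0.1],
)

```text
clock: 29.08
position: [0.5701, -0.0068, 0.1263]
ee_rot: [-0.0, 0.017, 1.0, 0.0]
contact_force: [0.1, 0.1, -0.8]
width: 0.0229
gripper_force: 78.9
```

>>> carry_out(
  linear=[
    [-0.0007, -0.02, 0],
    [-0.0007, -0.02, 0],
    [-0.0007, -0.02, 0],
    [-0.0007, -0.02, 0],
    [-0.0007, -0.02, 0],
    [-0.0007, -0.02, 0],
    [-0.0007, -0.02, 0],
    [-0.0007, -0.02, 0],
  ],
  angular=[
    [0, 0, 0],
    [0, 0, 0],
    [0, 0, 0],
    [0, 0, 0],
    [0, 0, 0],
    [0, 0, 0],
    [0, 0, 0],
    [0, 0, 0],
  ],
  hand=[0.1, 0.1, 0.1, 0.1, 0.1, 0.1, 0.1, 0.1],
)

```text
clock: 29.75
position: [0.5671, -0.0866, 0.1264]
ee_rot: [-0.0, 0.017, 1.0, 0.0]
contact_force: [-1.2, 2.5, 1.2]
width: 0.0227
gripper_force: 79.2
```

>>> carry_out(
  linear=[
    [-0.0007, -0.02, 0],
    [-0.0007, -0.02, 0],
    [-0.0007, -0.02, 0],
    [-0.0007, -0.02, 0],
    [0, 0, 0],
    [0, 0, 0],
    [0, 0, 0.04],
    [0, 0, 0.06],
  ],
  angular=[
    [0, 0, 0],
    [0, 0, 0],
    [0, 0, 0],
    [0, 0, 0],
    [0, 0, 0],
    [0, 0, 0],
    [0, 0, 0],
    [0, 0, 0],
  ],
  hand=[0.1, 0.1, 0.1, 0.1, 0.1, 0.1, 0.1, 0.1],
)

```text
clock: 30.42
position: [0.5638, -0.1249, 0.1736]
ee_rot: [-0.004, 0.017, 1.0, 0.001]
contact_force: [0.7, -0.5, -2.5]
width: 0.023
gripper_force: 78.8
```

>>> carry_out(
  linear=[
    [0, 0, 0.05],
    [0.002, 0.03, 0.02],
    [0.002, 0.07, 0],
    [0.002, 0.07, 0],
    [0.002, 0.07, 0],
    [0.002, 0.07, 0],
    [0.002, 0.07, 0],
    [0.002, 0.07, 0],
  ],
  angular=[
    [0, 0, 0],
    [0, 0, 0],
    [0, 0, -0.04],
    [0, 0, -0.04],
    [0, 0, -0.04],
    [0, 0, -0.04],
    [0, 0, -0.04],
    [0, 0, -0.04],
  ],
  hand=[0.1, 0.1, 0.1, 0.1, 0.1, 0.1, 0.1, 0.1],
)

```text
clock: 31.08
position: [0.5727, 0.1013, 0.2114]
ee_rot: [0.0, 0.026, 1.0, 0.0]
contact_force: [1.2, -0.3, -1.1]
width: 0.0225
gripper_force: 79.0
```

>>> carry_out(
  linear=[
    [0.002, 0.07, 0],
    [0.002, 0.07, 0],
    [0.002, 0.07, 0],
    [0.002, 0.07, 0],
    [0.002, 0.07, 0],
    [0.002, 0.07, 0],
    [0.002, 0.07, 0],
    [0, 0.036, 0],
  ],
  angular=[
    [0, 0, -0.04],
    [0, 0, -0.04],
    [0, 0, -0.04],
    [0, 0, -0.02],
    [0, 0, 0],
    [0, 0, 0],
    [0, 0, 0],
    [0, 0, 0],
  ],
  hand=[0.1, 0.1, 0.1, 0.1, 0.1, 0.1, 0.1, 0.1],
)

```text
clock: 31.75
position: [0.5793, 0.3669, 0.2109]
ee_rot: [-0.0, 0.031, 1.0, 0.001]
contact_force: [0.3, -0.2, -1.6]
width: 0.0227
gripper_force: 79.0
```

>>> carry_out(
  linear=[
    [0, 0, 0],
    [0, 0, 0],
    [0, 0, 0],
  ],
  angular=[
    [0, 0, 0],
    [0, 0, 0],
    [0, 0, 0],
  ],
  hand=[0.1, 0.1, 0.1],
)

```text
clock: 32.0
position: [0.5797, 0.3611, 0.211]
ee_rot: [-0.0, 0.032, 0.999, -0.001]
contact_force: [-0.8, -0.4, -1.5]
width: 0.0228
gripper_force: 79.0
```

```bash
python3 - <<'E'
from h import *
st=manip.get_state(); print(st["clock"],st["position"],yaw(st))
w=shells("wrist",st); t=shells("top",st); cv2.imwrite("pics/s2w.png",w[:,:,::-1]); cv2.imwrite("pics/s2t.png",t[:,:,::-1])
s=manip.get_image("scene"); cv2.imwrite("pics/s2s.png",s[:,:,::-1])
E
```

```text
32.0 [0.57974948 0.3611199  0.21099437] 1.5066612475751926
```

```bash
python3 - <<'E'
from h import *
for f in ["top0","s2t"]:
    im=cv2.imread(f"pics/{f}.png"); h=cv2.cvtColor(im,cv2.COLOR_BGR2HSV)
    m=cv2.inRange(h,(0,60,20),(18,255,110)); n,_,s,c=cv2.connectedComponentsWithStats(m)
    for i in range(1,n):
        P=pix2w("top",c[i],.04)[0]
        if s[i,4]>=8 and .38<P[0]<.67 and -.24<P[1]<.24: print(f,c[i].round(0),s[i,4],P.round(3))
a=cv2.imread("pics/s2t.png")[190:400,100:560]; b=cv2.imread("pics/s2s.png")[180:300,200:460]
a=cv2.resize(a,(690,315)); b=cv2.resize(b,(520,240)); b=cv2.copyMakeBorder(b,0,0,0,170,0)
cv2.imwrite("pics/s2.png",np.vstack([a,b]))
E
```

```text
top0 [272. 234.] 17 [0.6   0.087 0.04 ]
top0 [339. 238.] 9 [ 0.594 -0.054  0.04 ]
top0 [270. 239.] 9 [0.589 0.09  0.04 ]
top0 [339. 243.] 11 [ 0.583 -0.053  0.04 ]
top0 [345. 264.] 13 [ 0.54  -0.065  0.04 ]
top0 [266. 268.] 18 [0.528 0.098 0.04 ]
top0 [273. 293.] 21 [0.476 0.082 0.04 ]
top0 [331. 294.] 19 [ 0.476 -0.038  0.04 ]
s2t [369. 246.] 19 [ 0.578 -0.117  0.04 ]
s2t [371. 266.] 20 [ 0.536 -0.121  0.04 ]
s2t [367. 278.] 21 [ 0.511 -0.112  0.04 ]
```

View pics/s2.png

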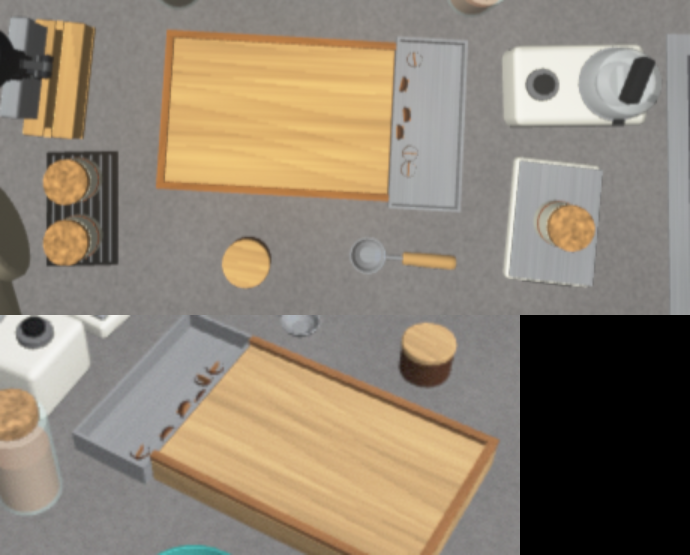

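The board is bare and all six shells lie in the tray, at picture x 400–414 and y 60–168. Both empties stand on the mat and the full canister stands on the pan. Next is returning the scraper.

>>> carry_out(
  linear=[
    [-0.005, 0.007, -0.03],
    [0, 0, -0.04],
    [0, 0, -0.04],
    [0, 0, 0],
    [0, 0, 0],
    [0, 0, 0],
  ],
  angular=[
    [0, 0, 0],
    [0, 0, 0],
    [0, 0, 0],
    [0, 0, 0],
    [0, 0, 0],
    [0, 0, 0],
  ],
  hand=[0.1, 0.1, 0.1, 0.1, 0.1, 0.1],
)

```text
clock: 32.65
position: [0.5785, 0.3652, 0.1576]
ee_rot: [0.001, 0.033, 0.999, 0.0]
contact_force: [0.8, -0.6, -1.2]
width: 0.0227
gripper_force: 78.9
```

```bash
python3 - <<'E'
from h import *
st=manip.get_state(); print(st["clock"],st["position"],yaw(st),st["ee_rot"],st["contact_force"])
E
```

```text
32.65 [0.57845516 0.36519569 0.1575852 ] 1.50559705261918 [8.19416725e-04 3.25942252e-02 9.99468234e-01 4.41207419e-04] [ 0.82685016 -0.6155032  -1.19110288]
```

>>> carry_out(
  linear=[
    [-0.002, -0.001, -0.012],
    [0, 0, -0.012],
    [0, 0, -0.012],
    [0, 0, 0],
    [0, 0, 0],
  ],
  angular=[
    [0, 0, 0],
    [0, 0, 0],
    [0, 0, 0],
    [0, 0, 0],
    [0, 0, 0],
  ],
  hand=[0.1, 0.1, 0.1, 0.1, 0.1],
)

```text
clock: 33.07
position: [0.5762, 0.3649, 0.1377]
ee_rot: [-0.001, 0.032, 0.999, -0.0]
contact_force: [-0.3, -0.0, -1.8]
width: 0.0232
gripper_force: 78.9
```

Edge is about 8 mm into the slot with no contact, so I'm going on down.

>>> carry_out(
  linear=[
    [0, 0, -0.02],
    [0, 0, -0.02],
    [0, 0, -0.02],
    [0, 0, -0.01],
    [0, 0, 0],
    [0, 0, 0],
  ],
  angular=[
    [0, 0, 0],
    [0, 0, 0],
    [0, 0, 0],
    [0, 0, 0],
    [0, 0, 0],
    [0, 0, 0],
  ],
  hand=[0.1, 0.1, 0.1, 0.1, 0.1, 0.1],
)

```text
clock: 33.57
position: [0.5763, 0.365, 0.1026]
ee_rot: [-0.0, 0.032, 0.999, -0.0]
contact_force: [-0.1, 0.2, -0.8]
width: 0.0226
gripper_force: 78.9
```

>>> carry_out(
  linear=[
    [0, 0, -0.002],
    [0, 0, 0],
    [0, 0, 0],
    [0, 0, 0],
    [0, 0, 0],
    [0, 0, 0],
    [0, 0, 0],
    [0, 0, 0],
  ],
  angular=[
    [0, 0, 0],
    [0, 0, 0],
    [0, 0, 0],
    [0, 0, 0],
    [0, 0, 0],
    [0, 0, 0],
    [0, 0, 0],
    [0, 0, 0],
  ],
  hand=[0.1, 0.3, 0.4, 0.5, 0.6, 0.8, 1, 1],
)

```text
clock: 34.23
position: [0.5766, 0.3651, 0.1024]
ee_rot: [0.0, 0.032, 0.999, 0.0]
contact_force: [0.9, -0.1, 1.0]
width: 0.0839
gripper_force: 0.0
```

>>> carry_out(
  linear=[
    [0, 0, 0],
    [0, 0, 0.04],
    [0, 0, 0.06],
    [0, 0, 0.08],
    [0, 0, 0.08],
    [0, -0.04, 0.04],
    [0, -0.07, 0],
    [0, -0.07, 0],
  ],
  angular=[
    [0, 0, 0],
    [0, 0, 0],
    [0, 0, 0],
    [0, 0, 0],
    [0, 0, 0],
    [0, 0, 0],
    [0, 0, -0.3],
    [0, 0, -0.3],
  ],
  hand=[1, 1, 1, 1, 1, 1, 1, 1],
)

```text
clock: 34.9
position: [0.5773, 0.2754, 0.2548]
ee_rot: [0.002, 0.055, 0.998, 0.001]
contact_force: [1.5, -0.7, 0.3]
width: 0.0856
gripper_force: 0.0
```

>>> carry_out(
  linear=[
    [0, -0.076, 0],
    [0, -0.076, 0],
    [0, -0.076, 0],
    [0, -0.076, 0],
    [0, -0.076, 0],
    [0, -0.076, 0],
    [0, -0.076, 0],
    [0, -0.076, 0],
  ],
  angular=[
    [0, 0, -0.3],
    [0, 0, -0.3],
    [0, 0, -0.3],
    [0, 0, -0.3],
    [0, 0, -0.3],
    [0, 0, -0.3],
    [0, 0, -0.3],
    [0, 0, -0.3],
  ],
  hand=[1, 1, 1, 1, 1, 1, 1, 1],
)

```text
clock: 35.57
position: [0.5762, -0.0307, 0.2526]
ee_rot: [0.0, 0.152, 0.988, 0.0]
contact_force: [1.2, 0.7, 0.0]
width: 0.0854
gripper_force: 0.0
```

>>> carry_out(
  linear=[
    [0, -0.076, 0],
    [0, -0.076, 0],
    [0, -0.076, 0],
    [0, -0.076, 0],
    [0, -0.076, 0],
    [0, -0.076, 0],
    [0, -0.076, 0],
    [0, -0.06, 0],
  ],
  angular=[
    [0, 0, -0.3],
    [0, 0, -0.3],
    [0, 0, -0.3],
    [0, 0, -0.3],
    [0, 0, -0.3],
    [0, 0, -0.2],
    [0, 0, 0],
    [0, 0, 0],
  ],
  hand=[1, 1, 1, 1, 1, 1, 1, 1],
)

```text
clock: 36.23
position: [0.5761, -0.328, 0.2522]
ee_rot: [0.0, 0.219, 0.976, -0.001]
contact_force: [0.3, 0.2, 0.3]
width: 0.0858
gripper_force: 0.0
```

>>> carry_out(
  linear=[
    [-0.01, 0, 0],
    [0, 0, 0],
    [0, 0, 0],
  ],
  angular=[
    [0, 0, 0],
    [0, 0, 0],
    [0, 0, 0],
  ],
  hand=[1, 1, 1],
)

```text
clock: 36.48
position: [0.5712, -0.3245, 0.2521]
ee_rot: [-0.0, 0.219, 0.976, 0.001]
contact_force: [0.2, 0.5, 0.5]
width: 0.0851
gripper_force: 0.0
```

```bash
cat > fit.py <<'E'
from h import *
from scipy.optimize import minimize
st=manip.get_state(); w=manip.get_image("wrist"); cv2.imwrite("pics/gw.png",w[:,:,::-1])
print(st["clock"],st["position"],yaw(st),st["qpos"].round(2))
p=manip.camera_params("wrist"); q=st["ee_rot"]; T=np.eye(4); T[:3,:3]=R.from_quat([q[1],q[2],q[3],q[0]]).as_matrix(); T[:3,3]=st["position"]
Vw=np.linalg.inv(T@np.array(p["hand_eye"]))
def proj(P,V,p):
    c=P@V[:3,:3].T+V[:3,3]; return np.c_[p["fx"]*c[:,0]/c[:,2]+p["cx"],p["fy"]*c[:,1]/c[:,2]+p["cy"]]
def mask(im):
    return (im.max(2)<70).astype(np.uint8)
def blobs(im,V,p,z):
    n,_,s,c=cv2.connectedComponentsWithStats(mask(im)); return s,c
pt=manip.camera_params("top"); Vt=np.array(pt["view"]); top=cv2.imread("pics/s2t.png")[:,:,::-1]
box=lambda x,y,a:np.array([[x+np.cos(a)*i*.03-np.sin(a)*j*.009,y+np.sin(a)*i*.03+np.cos(a)*j*.009,z] for i in(-1,1) for j in(-1,1) for z in(.147,.177)])
for nm,im,V,pp in [("top",top,Vt,pt),("wrist",w,Vw,p)]:
    m=mask(im)
    c0=proj(np.array([[.58,-.392,.17]]),V,pp)[0]; print(nm,"bar expected px",c0.round(0))
    k=np.zeros_like(m); r=int(60 if nm=="wrist" else 28); r=r*2 if nm=="wrist" else r; cv2.circle(k,tuple(int(v) for v in c0),r,1,-1); mm=m*k
    def cost(v):
        h=np.zeros_like(m); pts=cv2.convexHull((proj(box(*v),V,pp)*16).astype(np.int32)); cv2.fillPoly(h,[pts],1,shift=4)
        return -((h&mm).sum()/max(1,(h|mm).sum()))
    best=min((minimize(cost,[.58+dx,-.392+dy,-.44],method="Nelder-Mead",options=dict(initial_simplex=np.array([[.58+dx,-.392+dy,-.44],[.59+dx,-.392+dy,-.44],[.58+dx,-.382+dy,-.44],[.58+dx,-.392+dy,-.3]]))) for dx in(-.006,.006) for dy in (-.006,.006)),key=lambda r:r.fun)
    print(nm,"bar fit",best.x.round(4),"IoU",-best.fun, mm.sum())
    s,c=blobs(im,V,pp,.1)
    b=proj(np.array([[.579,-.297,.095]]),V,pp)[0]
    for i in range(1,len(s)):
        if np.hypot(*(c[i]-b))<60 and s[i,4]>20: print(nm,"button blob",s[i],c[i].round(1),"exp",b.round(0))
E
python3 fit.py
```

```text
36.4833 [ 0.57121424 -0.32445399  0.25210615] 1.1299778308567239 [-0.62  0.4   1.31  0.    1.43 -1.75]
top bar expected px [525. 243.]
top bar fit [ 0.5819 -0.3957 -0.4685] IoU 0.7509505703422054 395
top button blob [456 240  13  12 123] [462.2 245.7] exp [463. 245.]
wrist bar expected px [238. 311.]
wrist bar fit [ 0.5808 -0.3968 -0.4741] IoU 0.35 7984
```

>>> carry_out(
  linear=[
    [0.01, -0.07, 0],
    [0.01, -0.073, 0],
    [0, 0, -0.05],
    [0, 0, -0.06],
    [0, 0, -0.04],
    [0, 0, -0.014],
    [0, 0, 0],
    [0, 0, 0],
  ],
  angular=[
    [0, 0, -0.2],
    [0, 0, -0.2],
    [0, 0, 0],
    [0, 0, 0],
    [0, 0, 0],
    [0, 0, 0],
    [0, 0, 0],
    [0, 0, 0],
  ],
  hand=[1, 1, 1, 1, 1, 1, 1, 1],
  force=60,
)

```text
clock: 37.2
position: [0.5824, -0.3956, 0.1713]
ee_rot: [0.001, 0.233, 0.972, -0.0]
contact_force: [-0.7, -0.2, 0.5]
width: 0.0857
gripper_force: 0.0
```

>>> carry_out(
  linear=[
    [0, 0, 0],
    [0, 0, 0],
    [0, 0, 0],
    [0, 0, 0],
    [0, 0, 0],
    [0, 0, 0],
    [0, 0, 0],
    [0, 0, 0],
  ],
  angular=[
    [0, 0, 0],
    [0, 0, 0],
    [0, 0, 0],
    [0, 0, 0],
    [0, 0, 0],
    [0, 0, 0],
    [0, 0, 0],
    [0, 0, 0],
  ],
  hand=[0.7, 0.5, 0.3, 0.2, 0.15, 0.1, 0.05, 0.05],
)

```text
clock: 37.87
position: [0.582, -0.3961, 0.1711]
ee_rot: [0.001, 0.234, 0.972, 0.0]
contact_force: [0.7, 2.1, 5.4]
width: 0.0169
gripper_force: 60.1
```

```bash
python3 - <<'E'
from h import *
st=manip.get_state(); print(st["clock"],st["position"],yaw(st),st["width"],st["gripper_force"],st["contact_force"],st["moment"])
E
```

```text
37.8667 [ 0.58203157 -0.39612487  0.17109382] 1.0984303847207304 0.016910643534408052 60.14502167701721 [0.7181375  2.08700401 5.42622752] [ 0.40660563 -0.18409788 -0.05307831]
```

>>> carry_out(
  linear=[
    [0, 0, 0],
    [0, 0, 0],
    [0, 0, 0],
    [0, 0, 0],
    [0, 0, 0],
    [0, 0, 0],
  ],
  angular=[
    [0, 0, -0.5],
    [0, 0, -0.5],
    [0, 0, -0.5],
    [0, 0, -0.5],
    [0, 0, -0.5],
    [0, 0, 0],
  ],
  hand=[0.05, 0.05, 0.05, 0.05, 0.05, 0.05],
)

```text
clock: 38.37
position: [0.5819, -0.3964, 0.1711]
ee_rot: [0.001, 0.33, 0.944, 0.0]
contact_force: [-0.1, 1.4, 5.2]
width: 0.017
gripper_force: 60.1
```

```bash
cat > s.py <<'E'
from h import *
st=manip.get_state(); print(st["clock"],st["position"],round(yaw(st),4),st["width"],st["gripper_force"],st["contact_force"].round(1),st["moment"].round(3))
E
python3 s.py
```

```text
38.3667 [ 0.58188619 -0.39636028  0.17109094] 0.8979 0.01699992580181744 60.131043791770935 [-0.1  1.4  5.2] [ 0.338 -0.096 -0.062]
```

>>> carry_out(
  linear=[
    [0, 0, 0],
    [0, 0, 0],
    [0, 0, 0],
    [0, 0, 0],
  ],
  angular=[
    [0, 0, -0.5],
    [0, 0, -0.5],
    [0, 0, -0.5],
    [0, 0, -0.5],
  ],
  hand=[0.05, 0.05, 0.05, 0.05],
)

```text
clock: 38.7
position: [0.5817, -0.3966, 0.1711]
ee_rot: [0.001, 0.404, 0.915, -0.0]
contact_force: [-0.1, 1.9, 4.7]
width: 0.017
gripper_force: 60.9
```

```bash
python3 s.py
```

```text
38.7 [ 0.58174608 -0.39655324  0.17108204] 0.738 0.017014488541052832 60.884960889816284 [-0.1  1.9  4.7] [ 0.281 -0.046  0.067]
```

>>> carry_out(
  linear=[
    [0, 0, 0],
    [0, 0, 0],
    [0, 0, 0],
    [0, 0, 0],
  ],
  angular=[
    [0, 0, -0.4],
    [0, 0, -0.4],
    [0, 0, -0.4],
    [0, 0, -0.4],
  ],
  hand=[0.05, 0.05, 0.05, 0.05],
)

```text
clock: 39.03
position: [0.5816, -0.3966, 0.1711]
ee_rot: [0.0, 0.462, 0.887, -0.0]
contact_force: [0.2, 1.2, 6.7]
width: 0.0165
gripper_force: 60.9
```

```bash
python3 s.py
```

```text
39.0333 [ 0.58162722 -0.39663336  0.17108119] 0.6104 0.016473453600849258 60.8777117729187 [0.2 1.2 6.7] [ 0.232 -0.07   0.025]
```

>>> carry_out(
  linear=[
    [0, 0, 0],
    [0, 0, 0],
    [0, 0, 0],
  ],
  angular=[
    [0, 0, -0.4],
    [0, 0, -0.4],
    [0, 0, -0.4],
  ],
  hand=[0.05, 0.05, 0.05],
)

```text
clock: 39.28
position: [0.5815, -0.3967, 0.1711]
ee_rot: [0.0, 0.504, 0.864, -0.0]
contact_force: [-0.8, 1.2, 4.7]
width: 0.0171
gripper_force: 60.9
```

```bash
python3 s.py
```

```text
39.2833 [ 0.58153432 -0.3967365   0.17112455] 0.5144 0.017076983206787542 60.8845317363739 [-0.8  1.2  4.7] [0.214 0.039 0.095]
```

>>> carry_out(
  linear=[
    [0, 0, 0],
    [0, 0, 0],
  ],
  angular=[
    [0, 0, -0.4],
    [0, 0, -0.4],
  ],
  hand=[0.05, 0.05],
)

```text
clock: 39.45
position: [0.5814, -0.3968, 0.1711]
ee_rot: [0.0, 0.531, 0.847, -0.0]
contact_force: [-0.6, 0.2, 5.5]
width: 0.0172
gripper_force: 60.9
```

```bash
python3 s.py
```

```text
39.45 [ 0.58144511 -0.39679327  0.1711048 ] 0.4504 0.01719696307902776 60.88994264602661 [-0.6  0.2  5.5] [0.24  0.038 0.102]
```

>>> carry_out(
  linear=[
    [0, 0, 0],
    [0, 0, 0],
  ],
  angular=[
    [0, 0, -0.4],
    [0, 0, -0.4],
  ],
  hand=[0.05, 0.05],
)

```text
clock: 39.62
position: [0.5814, -0.3968, 0.1711]
ee_rot: [0.0, 0.557, 0.83, -0.001]
contact_force: [-1.4, 1.1, 5.2]
width: 0.017
gripper_force: 77.4
```

```bash
python3 s.py
```

```text
39.6167 [ 0.58139764 -0.39682274  0.17113687] 0.3891 0.016955673968156643 77.41566871292889 [-1.4  1.1  5.2] [0.205 0.013 1.477]
```

>>> carry_out(
  linear=[
    [0, 0, 0],
    [0, 0, 0],
  ],
  angular=[
    [0, 0, -0.4],
    [0, 0, -0.4],
  ],
  hand=[0.05, 0.05],
)

```text
clock: 39.78
position: [0.5814, -0.3968, 0.1712]
ee_rot: [0.0, 0.581, 0.814, -0.001]
contact_force: [-0.5, 1.5, 6.4]
width: 0.0171
gripper_force: 112.7
```

```bash
python3 s.py
```

```text
39.7833 [ 0.58139544 -0.39680718  0.1712011 ] 0.3309 0.01712949104271754 112.65092305591679 [-0.5  1.5  6.4] [0.235 0.017 3.246]
```

The moment jumped from 0.10 to 1.5 and then 3.2 N m, so the dome is against its stop. Releasing it and moving over the button.

>>> carry_out(
  linear=[
    [0, 0, 0],
    [0, 0, 0],
    [0, 0, 0],
    [0, 0, 0],
    [0, 0, 0],
    [0, 0, 0],
    [0, 0, 0],
    [0, 0, 0],
  ],
  angular=[
    [0, 0, 0],
    [0, 0, 0],
    [0, 0, 0],
    [0, 0, 0],
    [0, 0, 0],
    [0, 0, 0],
    [0, 0, 0],
    [0, 0, 0],
  ],
  hand=[0.3, 0.4, 0.5, 0.6, 0.8, 1, 1, 1],
)

```text
clock: 40.45
position: [0.5815, -0.3965, 0.1703]
ee_rot: [0.0, 0.584, 0.811, 0.0]
contact_force: [-0.9, 0.3, -0.0]
width: 0.0858
gripper_force: 0.0
```

>>> carry_out(
  linear=[
    [0, 0, 0.03],
    [0, 0, 0.06],
    [0, 0, 0.05],
    [0, 0.05, 0],
    [0, 0.05, 0],
    [0, 0.05, 0],
    [0, 0.05, 0],
    [0, 0, 0],
  ],
  angular=[
    [0, 0, 0],
    [0, 0, 0],
    [0, 0, 0],
    [0, 0, 0],
    [0, 0, 0],
    [0, 0, 0],
    [0, 0, 0],
    [0, 0, 0],
  ],
  hand=[1, 1, 1, 0.5, 0, 0, 0, 0],
)

```text
clock: 41.12
position: [0.5813, -0.2915, 0.2409]
ee_rot: [-0.001, 0.583, 0.812, 0.001]
contact_force: [-0.1, 0.3, -0.7]
width: 0.0259
gripper_force: 0.0
```

>>> carry_out(
  linear=[
    [0, 0, -0.05],
    [0, 0, -0.05],
    [0, 0, -0.05],
    [0, 0, -0.03],
    [0, 0, 0],
    [0, 0, 0],
    [0, 0, 0],
  ],
  angular=[
    [0, 0, 0],
    [0, 0, 0],
    [0, 0, 0],
    [0, 0, 0],
    [0, 0, 0],
    [0, 0, 0],
    [0, 0, 0],
  ],
  hand=[0, 0, 0, 0, 0, 0, 0],
)

```text
clock: 41.7
position: [0.5823, -0.2972, 0.1516]
ee_rot: [0.001, 0.584, 0.811, 0.0]
contact_force: [0.8, 0.8, -0.1]
width: -0.0001
gripper_force: 0.0
```

```bash
python3 s.py; python3 - <<'E'
from h import *
t=manip.get_image("top"); cv2.imwrite("pics/g2t.png",t[:,:,::-1])
m=(t.max(2)<70).astype(np.uint8)[215:275,500:545]; ys,xs=np.nonzero(m); c,s,a=cv2.minAreaRect(np.c_[xs+500,ys+215].astype(np.float32)); print(c,s,a,len(xs))
E
```

```text
41.7 [ 0.58234477 -0.29717021  0.15155786] 0.3225 -6.560207125633699e-05 0.0 [ 0.8  0.8 -0.1] [-0.021  0.02  -0.049]
(516.53466796875, 270.2254333496094) (2.737029552459717, 15.433805465698242) 81.25383758544922 30
```

>>> carry_out(
  linear=[
    [-0.002, 0, -0.02],
    [0, 0, -0.02],
    [0, 0, -0.01],
    [0, 0, 0],
    [0, 0, 0],
  ],
  angular=[
    [0, 0, 0],
    [0, 0, 0],
    [0, 0, 0],
    [0, 0, 0],
    [0, 0, 0],
  ],
  hand=[0, 0, 0, 0, 0],
)

```text
clock: 42.17
position: [0.58, -0.2962, 0.125]
ee_rot: [-0.001, 0.584, 0.812, -0.0]
contact_force: [-1.6, 0.6, 1.6]
width: 0.0004
gripper_force: 0.9
```

>>> carry_out(
  linear=[
    [0, 0, -0.008],
    [0, 0, 0],
    [0, 0, 0],
  ],
  angular=[
    [0, 0, 0],
    [0, 0, 0],
    [0, 0, 0],
  ],
  hand=[0, 0, 0],
)

```text
clock: 42.42
position: [0.5806, -0.2965, 0.1217]
ee_rot: [0.0, 0.584, 0.811, 0.0]
contact_force: [0.2, 0.4, 3.8]
width: 0.0001
gripper_force: 1.8
```

>>> carry_out(
  linear=[
    [0, 0, -0.008],
    [0, 0, 0],
    [0, 0, 0],
  ],
  angular=[
    [0, 0, 0],
    [0, 0, 0],
    [0, 0, 0],
  ],
  hand=[0, 0, 0],
)

```text
clock: 42.67
position: [0.5808, -0.2966, 0.1197]
ee_rot: [0.001, 0.584, 0.812, 0.0]
contact_force: [-3.4, 1.8, 11.5]
width: -0.0
gripper_force: 5.8
```

>>> carry_out(
  linear=[
    [0, 0, -0.002],
    [0, 0, 0],
    [0, 0, 0],
  ],
  angular=[
    [0, 0, 0],
    [0, 0, 0],
    [0, 0, 0],
  ],
  hand=[0, 0, 0],
)

```text
clock: 42.92
position: [0.5808, -0.2966, 0.1196]
ee_rot: [0.001, 0.584, 0.812, 0.0]
contact_force: [-3.3, 1.4, 15.4]
width: 0.0003
gripper_force: 7.8
```

>>> carry_out(
  linear=[
    [0, 0, 0.01],
    [0, 0, 0.02],
    [0, 0, 0.05],
    [0, 0, 0.07],
    [0, 0, 0.07],
    [0, 0.07, 0],
    [0, 0.07, 0],
    [0, 0.07, 0],
  ],
  angular=[
    [0, 0, 0],
    [0, 0, 0],
    [0, 0, 0],
    [0, 0, 0],
    [0, 0, 0],
    [0, 0, 0],
    [0, 0, 0],
    [0, 0, 0],
  ],
  hand=[0, 0, 0, 0, 0, 0, 0, 0],
)

```text
clock: 43.58
position: [0.5808, -0.1909, 0.2272]
ee_rot: [0.001, 0.585, 0.811, 0.0]
contact_force: [0.5, -0.2, -0.7]
width: -0.0004
gripper_force: 0.0
```

>>> carry_out(
  linear=[
    [0, 0.07, 0],
    [0, 0.07, 0],
    [0, 0.07, 0],
    [0, 0.07, 0],
    [0, 0.07, 0],
    [0, 0.05, 0],
    [0, 0, 0],
    [0, 0, 0],
  ],
  angular=[
    [0, 0, 0],
    [0, 0, 0],
    [0, 0, 0],
    [0, 0, 0],
    [0, 0, 0],
    [0, 0, 0],
    [0, 0, 0],
    [0, 0, 0],
  ],
  hand=[0, 0, 0, 0, 0, 0, 0, 0],
)

```text
clock: 44.25
position: [0.5805, 0.0098, 0.2264]
ee_rot: [0.0, 0.583, 0.812, -0.0]
contact_force: [1.0, -1.3, -0.4]
width: 0.0
gripper_force: 0.0
```

```bash
python3 s.py; python3 - <<'E'
from h import *
t=manip.get_image("top"); cv2.imwrite("pics/g3t.png",t[:,:,::-1]); o=cv2.imread("pics/s2t.png")[:,:,::-1]
for n,im in (("before",o),("now",t)):
    m=(im.max(2)<70).astype(np.uint8); k=np.zeros_like(m); cv2.circle(k,(525,243),22,1,-1)
    nn,_,s,c=cv2.connectedComponentsWithStats(m*k); i=1+s[1:,4].argmax(); ys,xs=np.nonzero(_==i)
    print(n,c[i].round(1),s[i,4],cv2.fitEllipse(np.c_[xs,ys].astype(np.float32))[2])
    # lids by cork colour
    h=cv2.cvtColor(im,cv2.COLOR_RGB2HSV); mm=cv2.morphologyEx(cv2.inRange(h,(8,70,120),(22,255,255)),cv2.MORPH_OPEN,np.ones((5,5)))
    nn,_,s,c=cv2.connectedComponentsWithStats(mm)
    print([(c[j].round(0).tolist(),int(s[j,4])) for j in range(1,nn) if 300<s[j,4]<2500])
    m=cv2.inRange(h,(0,60,20),(18,255,110)); nn,_,s,c=cv2.connectedComponentsWithStats(m[205:330,200:415]); print("dark",[(c[j]+[200,205]).round(0).tolist() for j in range(1,nn) if s[j,4]>=8])
    print("handle/grey", im[235:245:5,126:132:3].tolist())
E
```

```text
44.25 [0.58052008 0.00983425 0.22636719] 0.3255 3.609082549498079e-05 0.0 [ 1.  -1.3 -0.4] [ 0.002 -0.053  0.057]
before [524.2 243.1] 395 24.677457809448242
[([477.0, 101.0], 382), ([208.0, 167.0], 721), ([426.0, 174.0], 764), ([140.0, 245.0], 1668), ([143.0, 311.0], 714), ([480.0, 342.0], 787), ([143.0, 351.0], 716), ([263.0, 365.0], 840), ([386.0, 363.0], 317)]
dark [[369.0, 246.0], [371.0, 266.0], [367.0, 278.0]]
handle/grey [[[75, 75, 75], [106, 107, 107]], [[49, 49, 50], [56, 56, 57]]]
now [524.6 243.2] 312 66.79888916015625
[([478.0, 101.0], 381), ([208.0, 167.0], 721), ([426.0, 174.0], 762), ([137.0, 243.0], 1760), ([355.0, 296.0], 503), ([143.0, 311.0], 715), ([480.0, 342.0], 787), ([143.0, 351.0], 716), ([266.0, 361.0], 549), ([386.0, 363.0], 316)]
dark [[369.0, 246.0], [319.0, 254.0], [310.0, 256.0], [325.0, 265.0], [371.0, 266.0], [313.0, 268.0], [366.0, 278.0]]
handle/grey [[[182, 170, 153], [164, 166, 167]], [[170, 169, 168], [164, 166, 168]]]
```

```bash
python3 -c "
from rig import manip
print(manip.sign_off())"
```

```text
the job is handed in; nothing more can be done
None
```

The job is handed in: the full canister (about 0.43 kg) stands alone on the scale, both empties are upright on the mat, all six shells are in the tray, and the scraper is back in its slot; I turned the dome to its stop, then pressed the button fully down and released it.

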